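# Set the height stop of a slide-press jig on its setting block

### The job

Take the orange square driver out of its wooden stand, seat it in the socket of the stop screw on the jig, and turn the screw clockwise until its white sprung foot just drags on the steel setting block: a light, definite drag, never clamped hard. Leave the driver standing in the screw and feel the setting by drawing the block by its blue pull, with the foot dragging on it, all the way forward against the front gate. Leave it there, still lightly held under the foot, and do not disturb the timer, cup and notes nearby.

Things in the scene. Friction and masses are not known exactly. Their poses are not given: they have to be found in the camera images.
- square_driver: Short driver, 95 mm long, 0.1 kg: square orange handle 22 x 22 mm from 38 to 92 mm above the tip, 11 mm round steel shank, 8 mm square bit on the lowest 18 mm, with a ball nose. Starts upright, bit down, in the stand. Origin: centre of the tip; z towards the handle's end; x and y square to the flats of both handle and bit (a quarter turn makes no difference).
- driver_stand: Wooden block 60 x 60 x 36 mm, fixed, with a 13 mm round hole 26 mm deep in which the driver stands (tip 10 mm above the worktop). Origin: centre of its underside.
- stop_jig: Jig fixed to the worktop: aluminium plate 120 x 84 x 10 mm (x = -80 to +40 mm) with a guide for the block, and a grey bridge over it (30 mm in x, 84 mm in y, top 72 mm up). Origin: on the worktop under the screw axis; z up; its -x is the front, the way the block is drawn out (roughly to the robot). The block can slide only along x in the guide, 1 mm side play.
- stop_screw: Stop screw in the bridge: dark knurled head 26 mm across, square socket 9.6 mm across, 15 mm deep, mouth chamfered to 13 mm. Origin: on the axis at the head's top face; z up; x and y square to the socket. Turning clockwise from above lowers it, head and all, 10 mm per full turn, 4.5 rad at most. It needs about 0.04 N m (some 0.025 is still felt at a pause) and stays where left.
- setting_block: Steel setting block 50 (x) x 36 x 26 mm high, 0.25 kg, on the 10 mm base plate under the foot, with a flat tongue reaching forward through the gate to an upright blue pull. Origin: centre of the block's underside; axes as the jig's. It starts at the rear stop, origin at x = +8 mm in the jig; against the front gate it is at x = -11 mm (19 mm of travel).
- timer: White bench timer 60 x 64 x 17 mm, lying loose near the work; leave alone. Origin: centre of its underside.
- cup: Sample cup with blue cap, 58 mm across, 62 mm high, standing loose near the work; leave alone. Origin: centre of its underside.
- notes: Pink block of notes 76 x 104 x 12 mm, lying loose near the work; leave alone. Origin: centre of its underside.
- bridge_top (a point): Top of the bridge on the screw axis, 72 mm up. Below, the screw ends in a white foot, 24 mm across, on a 5 N/mm spring. How far it stands out varies untold: it starts 0.9 to 4.5 mm above the block. It turns with the screw, so its rubbing is felt as extra torque (about 0.007 N m per N). Good: 1.5 to 8 N on the block, 0.2 to 1.0 rad past first touch. Over 15 N is clamped hard.
- block_pull (a point): Centre of the block's blue pull, which measures 12 mm (x) by 18 mm (y) by 46 mm high; the point is 115 mm in front of (-x) and 28 mm above the block's origin, 38 mm above the worktop; axes as the block's. With a good setting, drawing the block takes roughly 1.2 times the foot's force plus 1.5 N, and about the foot's force stays felt when the draw is paused.

How it is judged:
By the outcome, as a careful person would: the job done as asked, in the order asked, and still so for the second after the job is handed in, with the robot touching nothing.
It also fails if it takes over 72 s, if anything falls off the work surface, if the arm or the gripper's body presses on something with over 40 N, if the wrist force passes 120 N, or if a joint passes its speed limit or range.

### The arm

A 6-joint arm with a two-finger parallel gripper is mounted at the origin on a cart in front of the work surface, level with it; the furniture and walls round the work are solid. World frame = base frame: x ahead of the robot, y to its left, z up, the work surface at z = 0. Lengths are in m, angles in rad, forces in N, time in s.
With the tool pointing down it reaches from about 0.35 to 0.775 m from the base axis. Payload 5.5 kg.
Tool frame: the origin (TCP) lies midway between the tips of the shut fingers; the grasp point (between the pads) lies 19 mm behind it; z points along the fingers, x is the direction in which the jaws open and shut, and the axes are right-handed (so a half turn about z gives the same grasp; the last joint's range is limited). The gripper opens to 85 mm and grips with 20 to 120 N. Pads are 22 mm wide; open, the fingers measure 114 mm over their backs; the gripper's body (76 mm by 85 mm) begins 54 mm behind the grasp point. The pads swing forward as they close: fully open they stand 13 mm farther back than shut.
Start: joints at [1.187, 0.313, 0.046, 1.304, 0, 1.431], TCP at [0.139, 0.558, 0.199] pointing down, gripper open.
Joint ranges: [-2.76, 2.76], [-0.86, 1.69], [-1.03, 1.26], [-2.2, 2.34], [-1.47, 1.5], [-3.14, 3.14]. Speed limits (rad/s): [2.57, 2.57, 3.14, 3.14, 3.14, 3.14].

### API

Orientations are given as a unit quaternion [w, x, y, z].
In Python, from workcell import env gives the robot as it stands.
- The arm moves only by the tool servo_tool, never from a script. Its argument "targets" is a list of rows, each an object with "xyz": the shift along the tool's x, y, z in m, a list of three; "twist": the turn, a rotation vector about the tool's x, y, z in rad, a list of three; "jaw": the opening, from 0 (shut) to 1 (fully open). A call has 1 to 12 rows; each row is the pose to reach, as a shift and turn from the pose commanded when the call began, along the tool's axes at that moment; what a row does not reach only later rows make up. A row lasts 1/12 s, in which the tool goes at most 41.7 mm and 7.16 degrees, less where a joint would pass 70% of its speed; a pose out of reach is approached as far as the arm can. A call with a gripper value outside its range is refused whole. The fingers move at their own pace and stop on an object; "squeeze" is the grip in N (left out, the last holds). Time passes only in rows, so rows that repeat a pose let the fingers close. It gives the time, the measured TCP pose, the force and the opening at its end, in the units of the state.
- env.get_state(): the state, without advancing time (a new reading comes with each control period).
- env.read_camera(name): name is "scene" or "top" or "wrist"; returns a dict with "color" (384x512x3 uint8, red, green, blue), "depth" (384x512 float32, m along the optical axis (not along the pixel's ray), 0 where there is no reading), "fx", "fy", "cx", "cy" (pixels), "eye" and "attitude" of the camera in the world. Camera axes: x right, y down, z forward; pixel columns grow to the right and rows downward; lengths in m; the calibration is good to about 2 mm. The wrist camera is an equidistant fisheye: a pixel r from the principal point sees the ray r / f radians off the axis. A picture is of the moment at which its call begins.
- env.hand_in(): hands the job in, once; it reports no verdict.
The state is a dict: "clock": time; "joint_pos": joint angles; "qvel": joint speeds; "tau": joint torques, N m; "tcp_pos": TCP position; "orientation": TCP orientation; "wrist_force": force on the tool from outside, world axes, zero at the start; "ft_torque": the same for the moment, N m; "finger_gap": finger opening in m.
Only numpy, scipy, OpenCV 4.12 (cv2) and the standard library are available. Lean on these libraries where they do the work, as an engineer would, in place of code of your own. Each camera call takes 0.05 s, during which the arm holds its last target. There are 200 camera calls.

## Working session

There is one attempt and no reset: what is moved stays moved. The work goes in short steps, Python scripts to look and compute and a tool call to move; the robot and the scene stay as the last step left them, time stands still between calls to the robot, and variables do not carry over. Pictures are saved under pics/ and viewed, about 8 in all and at most 12, crops included, and the job is handed in when it is done.

Besides the shell and the picture viewer there is one more tool, called after "Call:" as name(argument=value, ...) on one line, values as JSON. servo_tool: Moves the arm, as the interface text tells. Its arguments: {"type":"object","properties":{"targets":{"type":"array","items":{"type":"object","properties":{"xyz":{"type":"array","items":{"type":"number"}},"twist":{"type":"array","items":{"type":"number"}},"jaw":{"type":"number"}}}},"squeeze":{"type":"number"}},"required":["targets"]}

```bash
mkdir -p pics; ls; cat > h.py <<'E'
import numpy as np, cv2
from scipy.spatial.transform import Rotation as R
from workcell import env
def rot(a):
    a=np.array(a,float)
    return a if a.shape==(3,3) else R.from_quat(np.r_[a[1:],a[0]]).as_matrix()
def grab(n):
    c=env.read_camera(n); np.savez('/tmp/%s.npz'%n,**c); return c
def load(n): return dict(np.load('/tmp/%s.npz'%n))
def save(img,name): cv2.imwrite('pics/'+name,img[...,::-1])
def pt(c,u,v,z=None):
    """pixel -> world; z: intersect with plane height, else depth"""
    A=rot(c['attitude']); d=np.array([(u-c['cx'])/c['fx'],(v-c['cy'])/c['fy'],1])
    if z is None: return c['eye']+A@d*c['depth'][int(round(v)),int(round(u))]
    w=A@d; return c['eye']+w*(z-c['eye'][2])/w[2]
E
python3 - <<'E'
from h import *
s=env.get_state(); print(s)
a=grab('top');b=grab('scene')
for c in(a,b): print(c['fx'],c['cx'],c['cy'],c['eye'],c['attitude'])
save(cv2.resize(a['color'],(800,600)),'top.png'); save(cv2.resize(b['color'],(800,600)),'scene.png')
E
```

```text
pics
{'clock': 0.0, 'joint_pos': array([ 1.18743123e+00,  3.14021601e-01,  4.49696120e-02,  1.30357434e+00,
       -3.32593475e-05,  1.43119112e+00]), 'qvel': array([-0.00022973,  0.00136944,  0.00135846, -0.00052741, -0.00072116,
        0.00042048]), 'tau': array([ 6.48233745e-04, -4.80629897e+01,  2.98530114e+01,  1.93299836e-02,
        1.01165966e-06,  4.27676561e-08]), 'tcp_pos': array([0.13858772, 0.55746668, 0.19789302]), 'orientation': array([ 4.72147541e-04,  7.87829928e-01,  6.15892171e-01, -7.83949142e-04]), 'wrist_force': array([ 0.8557864 , -0.07349151, -1.04222374]), 'ft_torque': array([-0.00743108, -0.0107546 ,  0.02303127]), 'finger_gap': 0.08529242785970731}
445.3865527424597 256.96931111661496 185.9085661101847 [0.43008577 0.21044501 1.05665776] [-0.02565247  0.71454226 -0.69878388  0.02173475]
371.80165766864445 256.0193338122503 191.9961846097795 [-0.12045316 -0.07161085  0.60908967] [-0.37510032  0.75345323 -0.48263534  0.24222118]
```

View pics/top.png

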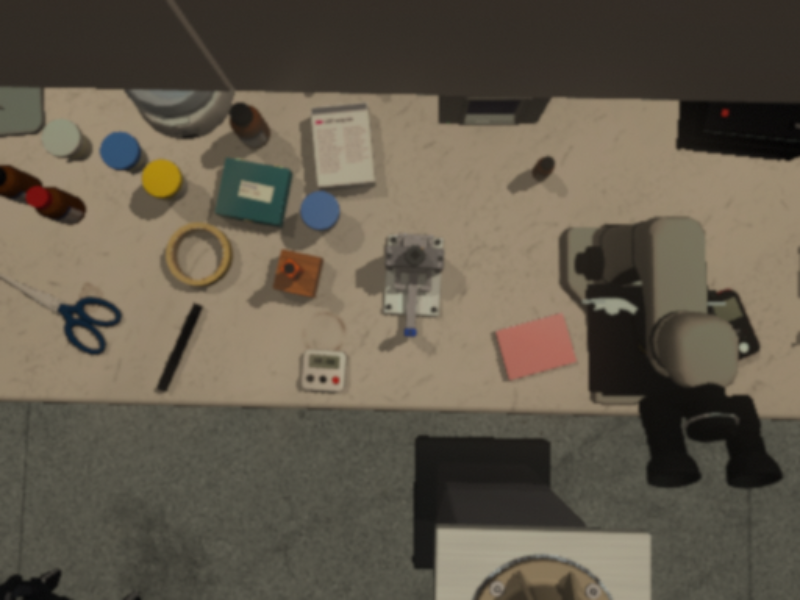

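View pics/scene.png

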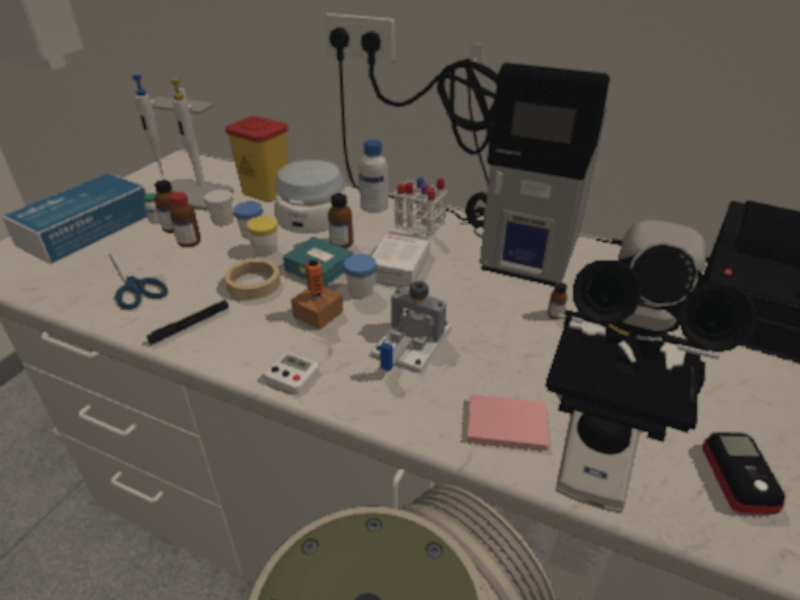

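```bash
python3 - <<'E'
from h import *
a=load('top'); b=load('scene')
def proj(c,p):
    q=rot(c['attitude']).T@(np.array(p)-c['eye']); return c['fx']*q[0]/q[2]+c['cx'],c['fy']*q[1]/q[2]+c['cy']
print(proj(a,[.1386,.5575,.2]),proj(a,[0,0,0]))
for n,u,v in [('tim',324,370),('cup',320,211),('notes',536,347),('standtop',305,285),('screw',415,255),('pull',410,332)]:
    print(n,pt(a,u*.64,v*.64).round(4))
img=a['color'][130:260,150:300]
save(cv2.resize(np.clip(img.astype(float)*1.7,0,255).astype('uint8'),None,fx=5.3,fy=4.6,interpolation=cv2.INTER_CUBIC),'crop.png')
E
```

```text
(np.float64(71.13092371701237), np.float64(367.0208723699043)) (np.float64(346.4636160977607), np.float64(405.3012275748028))
tim [0.3787 0.3298 0.0152]
cup [0.609  0.3369 0.063 ]
notes [0.4199 0.0142 0.0126]
standtop [0.5035 0.3592 0.0352]
screw [0.546  0.1987 0.0813]
pull [0.4377 0.2033 0.0631]
```

View pics/crop.png

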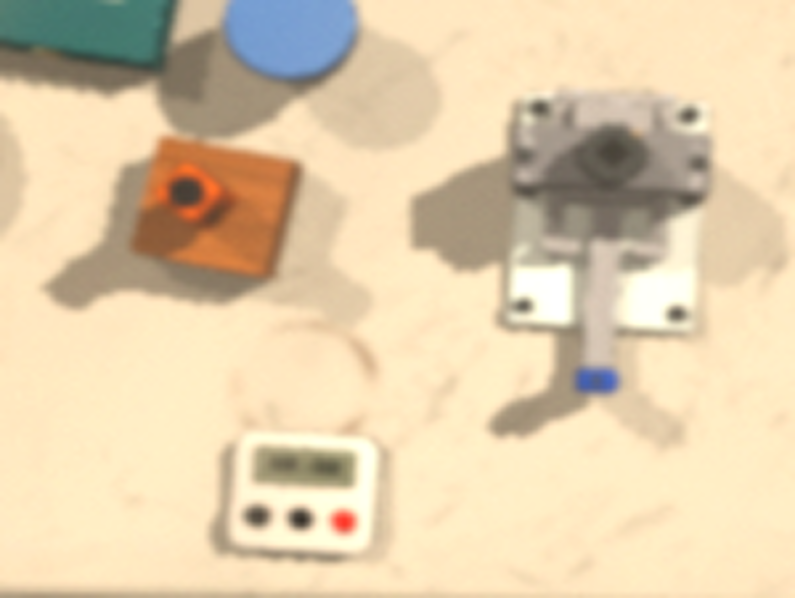

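```bash
python3 - <<'E'
from h import *
a=load('top')
P=lambda x,y,z:pt(a,150+x/5.3,130+y/4.6,z)
st=np.array([P(*q,.036) for q in [(162,137),(300,162),(270,278),(133,250)]]);print('stand',st.round(4).tolist(),st.mean(0).round(4))
d=st[0]-st[3];print('ang',np.degrees(np.arctan2(d[1],d[0])), np.linalg.norm(np.diff(st,axis=0),axis=1))
pl=np.array([P(*q,.010) for q in [(505,325),(693,333),(708,105),(520,95)]]);print('plate',pl.round(4).tolist(),np.linalg.norm(np.diff(pl,axis=0),axis=1))
for d in (pl[3]-pl[0],pl[2]-pl[1]): print(np.degrees(np.arctan2(d[1],d[0])))
d=pl[0]-pl[1];print('jigang y',np.degrees(np.arctan2(-d[0],d[1])))
print('capA',P(187,191,.105),'screw',P(613,152,.0805),'pull',P(597,380,.061))
# depth of orange / cap
for n,(x,y) in dict(cap=(187,191),screw=(613,152),rim=(590,152),bridge=(545,160),pull=(597,380)).items():
    print(n,pt(a,150+x/5.3,130+y/4.6))
# orange mask for handle at depth
E
```

```text
stand [[0.555, 0.3945, 0.036], [0.5438, 0.334, 0.036], [0.4853, 0.3453, 0.036], [0.498, 0.4052, 0.036]] [0.5205 0.3697 0.036 ]
ang -10.576670089717554 [0.06153214 0.0595611  0.06122215]
plate [[0.4649, 0.2437, 0.01], [0.4627, 0.1603, 0.01], [0.5801, 0.1558, 0.01], [0.5835, 0.2399, 0.01]] [0.08343815 0.11748136 0.08412163]
-1.8527559947945933
-2.185568469925063
jigang y -1.5288226006149723
capA [0.52146169 0.37107051 0.105     ] screw [0.5464715  0.19857593 0.0805    ] pull [0.43743941 0.20272045 0.061     ]
cap [0.52144849 0.3710473  0.1051375 ]
screw [0.54636941 0.19858634 0.08135629]
rim [0.54459543 0.20817123 0.0945044 ]
bridge [0.54306153 0.22691535 0.07123125]
pull [0.43746713 0.20269133 0.05724598]
```

Call:
servo_tool(targets=[{"xyz": [-0.01,0.04,-0.03],"twist": [0,0,-0.12],"jaw": 0.6},{"xyz": [-0.018,0.08,-0.05],"twist": [0,0,-0.24],"jaw": 0.6},{"xyz": [-0.026,0.12,-0.05],"twist": [0,0,-0.36],"jaw": 0.6},{"xyz": [-0.034,0.16,-0.05],"twist": [0,0,-0.48],"jaw": 0.6},{"xyz": [-0.042,0.2,-0.05],"twist": [0,0,-0.6],"jaw": 0.6},{"xyz": [-0.05,0.24,-0.05],"twist": [0,0,-0.72],"jaw": 0.6},{"xyz": [-0.058,0.28,-0.05],"twist": [0,0,-0.84],"jaw": 0.6},{"xyz": [-0.066,0.32,-0.05],"twist": [0,0,-0.96],"jaw": 0.6},{"xyz": [-0.074,0.36,-0.05],"twist": [0,0,-1.08],"jaw": 0.6},{"xyz": [-0.082,0.39,-0.05],"twist": [0,0,-1.2],"jaw": 0.6},{"xyz": [-0.088,0.41,-0.05],"twist": [0,0,-1.32],"jaw": 0.6},{"xyz": [-0.088,0.416,-0.05],"twist": [0,0,-1.44],"jaw": 0.6}], squeeze=40)

```text
clock: 1.1
tcp_pos: [0.5258, 0.3685, 0.2471]
orientation: [0.0, 0.187, 0.982, -0.001]
wrist_force: [-0.0, 0.2, -0.1]
finger_gap: 0.0513
```

Call:
servo_tool(targets=[{"xyz": [0,0,0],"twist": [0,0,-0.12],"jaw": 0.6},{"xyz": [0,0,0],"twist": [0,0,-0.24],"jaw": 0.6},{"xyz": [0,0,0],"twist": [0,0,-0.36],"jaw": 0.6},{"xyz": [0,0,0],"twist": [0,0,-0.48],"jaw": 0.6},{"xyz": [0,0,0],"twist": [0,0,-0.6],"jaw": 0.6},{"xyz": [0,0,0],"twist": [0,0,-0.72],"jaw": 0.6},{"xyz": [0,0,0],"twist": [0,0,-0.84],"jaw": 0.6},{"xyz": [0,0,0],"twist": [0,0,-0.96],"jaw": 0.6},{"xyz": [0,0,0],"twist": [0,0,-1.08],"jaw": 0.6},{"xyz": [0,0,0],"twist": [0,0,-1.2],"jaw": 0.6},{"xyz": [0,0,0],"twist": [0,0,-1.32],"jaw": 0.6},{"xyz": [0,0,0],"twist": [0,0,-1.44],"jaw": 0.6}])

```text
clock: 2.1
tcp_pos: [0.521, 0.3721, 0.2481]
orientation: [-0.001, -0.509, 0.861, 0.0]
wrist_force: [0.5, 0.4, -0.5]
finger_gap: 0.051
```

```bash
cat >> h.py <<'E'
def dev(p):
    s=env.get_state(); return rot(s['orientation']).T@(np.array(p)-s['tcp_pos'])
def yaw():
    X=rot(env.get_state()['orientation'])[:,0]; return np.arctan2(X[1],X[0])
def wproj(c,p):
    q=(np.array(p)-c['eye'])@rot(c['attitude']); th=np.arctan2(np.hypot(q[...,0],q[...,1]),q[...,2]); ph=np.arctan2(q[...,1],q[...,0])
    return np.stack([c['cx']+c['fx']*th*np.cos(ph),c['cy']+c['fy']*th*np.sin(ph)],-1)
def wpt(c,u,v,z):
    x=(u-c['cx'])/c['fx'];y=(v-c['cy'])/c['fy'];t=np.hypot(x,y)+1e-9
    w=rot(c['attitude'])@np.array([np.sin(t)*x/t,np.sin(t)*y/t,np.cos(t)]); return c['eye']+w*(z-c['eye'][2])/w[2]
def st():
    s=env.get_state(); print('t',round(s['clock'],2),'tcp',s['tcp_pos'].round(4),'yaw',round(yaw(),4),'j',s['joint_pos'].round(3),'F',s['wrist_force'].round(2),'T',s['ft_torque'].round(3),'gap',round(s['finger_gap'],4), 'z',rot(s['orientation'])[:,2].round(4))
def rectify(c,x0,x1,y0,y1,z,s=4000):
    """top-down ortho view of plane z; row=x decreasing, col=y decreasing, s px/m"""
    X,Y=np.meshgrid(np.arange(x1,x0,-1/s),np.arange(y1,y0,-1/s),indexing='ij')
    m=wproj(c,np.stack([X,Y,X*0+z],-1)).astype(np.float32)
    return cv2.remap(c['color'],m[...,0],m[...,1],cv2.INTER_CUBIC)
E
python3 - <<'E'
from h import *
st(); c=grab('wrist'); print(c['fx'],c['eye'],c['attitude']); 
print(wproj(c,np.array([[.5214,.371,.105],[.5446,.1988,.0945]])))
save(cv2.resize(c['color'],(800,600)),'w1.png')
E
```

```text
t 2.1 tcp [0.521  0.3721 0.2481] yaw -2.073 j [ 0.495  0.445  0.358  1.486  0.    -2.145] F [ 0.52  0.36 -0.51] T [ 0.034  0.054 -0.052] gap 0.051 z [-1.1e-03 -5.0e-04 -1.0e+00]
297.3186396354542 [0.59295034 0.33183966 0.42377001] [-0.08274454 -0.50236552  0.84950191  0.13830662]
[[253.69096415 172.27368395]
 [375.68101781  84.59362901]]
```

View pics/w1.png

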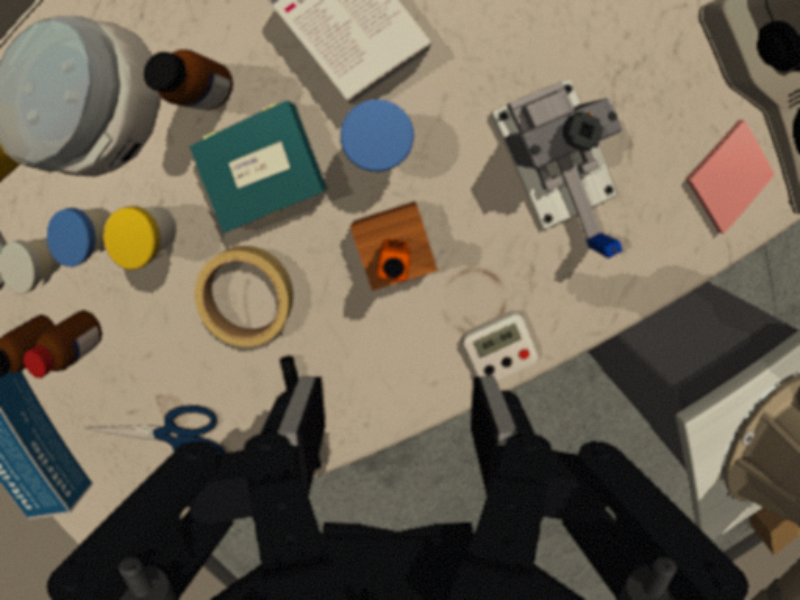

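```bash
python3 - <<'E'
from h import *
c=load('wrist')
def g(im): return cv2.resize(np.clip(im.astype(float)*2,0,255).astype('uint8'),(400,400),interpolation=cv2.INTER_CUBIC)
A=rectify(c,.4914,.5514,.341,.401,.102,6000); B=rectify(c,.5146,.5746,.1688,.2288,.0945,6000)
save(np.hstack([g(A),g(B)]),'rect1.png')
E
```

```text
(no output)
```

View pics/rect1.png

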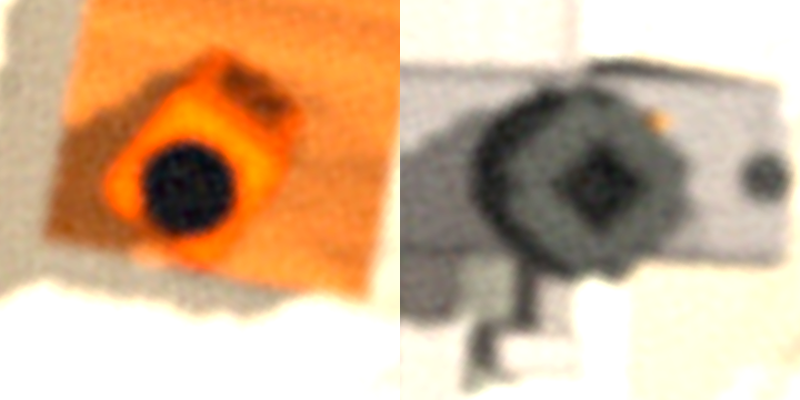

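Call:
servo_tool(targets=[{"xyz": [0,0,0.03],"twist": [0,0,0.1],"jaw": 0.55},{"xyz": [0,0,0.06],"twist": [0,0,0.2],"jaw": 0.55},{"xyz": [0,0,0.09],"twist": [0,0,0.21],"jaw": 0.55},{"xyz": [0,0,0.12],"twist": [0,0,0.21],"jaw": 0.55},{"xyz": [0,0,0.14],"twist": [0,0,0.21],"jaw": 0.55},{"xyz": [0,0,0.16],"twist": [0,0,0.21],"jaw": 0.55},{"xyz": [0,0,0.175],"twist": [0,0,0.21],"jaw": 0.55},{"xyz": [0,0,0.184],"twist": [0,0,0.21],"jaw": 0.55},{"xyz": [0,0,0.184],"twist": [0,0,0.21],"jaw": 0.55},{"xyz": [0,0,0.184],"twist": [0,0,0.21],"jaw": 0.55}])

```text
clock: 2.98
tcp_pos: [0.5211, 0.3721, 0.0646]
orientation: [-0.0, -0.413, 0.911, -0.0]
wrist_force: [0.3, 0.2, 1.1]
finger_gap: 0.0474
```

```bash
python3 - <<'E'
from h import *
st(); c=load('wrist')
# head heights from depth, first wrist view
A=rot(c['attitude'])
m=wproj(c,np.array([[.547,.1988+.009,.0945],[.547-.009,.1988,.0945],[.547,.1988,.09],[.54,.228,.072],[.5232,.3728,.105]]))
for u,v in m:
    x=(u-c['cx'])/c['fx'];y=(v-c['cy'])/c['fy'];t=np.hypot(x,y); w=A@np.array([np.tan(t)*x/t,np.tan(t)*y/t,1])
    print((c['eye']+w*c['depth'][int(round(v)),int(round(u))]).round(4))
c=grab('wrist'); save(cv2.resize(c['color'][60:300,130:450],(800,600)),'w2.png')
E
```

```text
t 2.98 tcp [0.5211 0.3721 0.0646] yaw -2.29 j [ 4.950e-01  5.040e-01 -1.000e-03  1.067e+00  0.000e+00 -1.928e+00] F [0.3  0.22 1.11] T [ 0.02  -0.028  0.041] gap 0.0474 z [-8.e-04 -4.e-04 -1.e+00]
[0.5472 0.2084 0.0961]
[0.5384 0.1997 0.0968]
[0.5459 0.1956 0.0819]
[0.5402 0.2284 0.0732]
[0.5232 0.3728 0.105 ]
```

View pics/w2.png

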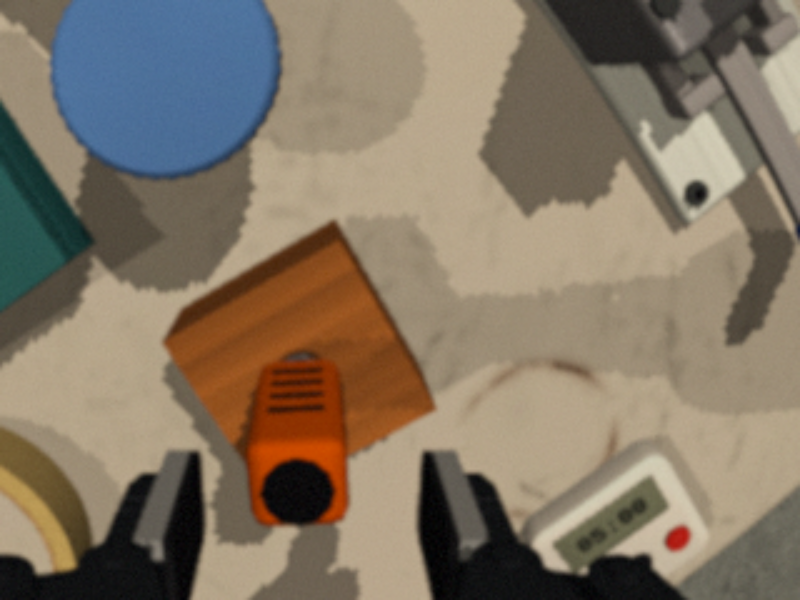

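Call:
servo_tool(targets=[{"xyz": [-0.003,0,0],"twist": [0,0,0.03],"jaw": 0.55},{"xyz": [-0.003,0,0],"twist": [0,0,0.03],"jaw": 0.4},{"xyz": [-0.003,0,0],"twist": [0,0,0.03],"jaw": 0.3},{"xyz": [-0.003,0,0],"twist": [0,0,0.03],"jaw": 0.2},{"xyz": [-0.003,0,0],"twist": [0,0,0.03],"jaw": 0.15},{"xyz": [-0.003,0,0],"twist": [0,0,0.03],"jaw": 0.1},{"xyz": [-0.003,0,0],"twist": [0,0,0.03],"jaw": 0.1},{"xyz": [-0.003,0,0],"twist": [0,0,0.03],"jaw": 0.1}], squeeze=50)

```text
clock: 3.7
tcp_pos: [0.524, 0.3749, 0.066]
orientation: [0.001, -0.4, 0.917, 0.0]
wrist_force: [-0.1, 0.8, 6.0]
finger_gap: 0.0193
```

```bash
python3 - <<'E'
from h import *
st()
E
```

```text
t 3.7 tcp [0.524  0.3749 0.066 ] yaw -2.3188 j [ 0.496  0.508  0.009  1.07   0.    -1.897] F [-0.14  0.81  6.03] T [ 0.097 -0.042  0.01 ] gap 0.0193 z [ 0.002   0.0012 -1.    ]
```

Call:
servo_tool(targets=[{"xyz": [-0.003,0,-0.005],"twist": [0,0,0.03],"jaw": 0.1},{"xyz": [-0.003,0,-0.02],"twist": [0,0,0.03],"jaw": 0.1},{"xyz": [-0.003,0,-0.04],"twist": [0,0,0.03],"jaw": 0.1},{"xyz": [-0.003,0,-0.07],"twist": [0,0,0.03],"jaw": 0.1},{"xyz": [-0.003,0,-0.1],"twist": [0,0,0.03],"jaw": 0.1},{"xyz": [-0.003,0,-0.12],"twist": [0,0,0.03],"jaw": 0.1},{"xyz": [-0.003,0,-0.13],"twist": [0,0,0.03],"jaw": 0.1}])

```text
clock: 4.28
tcp_pos: [0.5261, 0.3771, 0.1978]
orientation: [0.002, -0.386, 0.922, 0.0]
wrist_force: [-0.2, -0.7, 1.2]
finger_gap: 0.0191
```

Call:
servo_tool(targets=[{"xyz": [0.015,-0.018,0],"twist": [0,0,0.03],"jaw": 0.1},{"xyz": [0.03,-0.036,0],"twist": [0,0,0.06],"jaw": 0.1},{"xyz": [0.045,-0.054,0],"twist": [0,0,0.1],"jaw": 0.1},{"xyz": [0.06,-0.072,0],"twist": [0,0,0.107],"jaw": 0.1},{"xyz": [0.075,-0.09,0],"twist": [0,0,0.107],"jaw": 0.1},{"xyz": [0.09,-0.108,0],"twist": [0,0,0.107],"jaw": 0.1},{"xyz": [0.105,-0.125,0],"twist": [0,0,0.107],"jaw": 0.1},{"xyz": [0.114,-0.135,0],"twist": [0,0,0.107],"jaw": 0.1},{"xyz": [0.114,-0.136,0],"twist": [0,0,0.107],"jaw": 0.1},{"xyz": [0.114,-0.136,0],"twist": [0,0,0.107],"jaw": 0.1}])

```text
clock: 5.12
tcp_pos: [0.542, 0.1995, 0.1941]
orientation: [-0.0, -0.335, 0.942, 0.0]
wrist_force: [-0.6, 0.8, 0.1]
finger_gap: 0.0199
```

```bash
python3 - <<'E'
from h import *
st()
c=grab('wrist'); save(cv2.resize(c['color'][90:330,130:450],(800,600)),'w3.png')
E
```

```text
t 5.12 tcp [0.542  0.1995 0.1941] yaw -2.4575 j [ 2.130e-01  3.200e-01  4.500e-02  1.296e+00  1.000e-03 -2.041e+00] F [-0.57  0.78  0.12] T [-0.     0.03   0.013] gap 0.0199 z [-1.2e-03  3.0e-04 -1.0e+00]
```

View pics/w3.png

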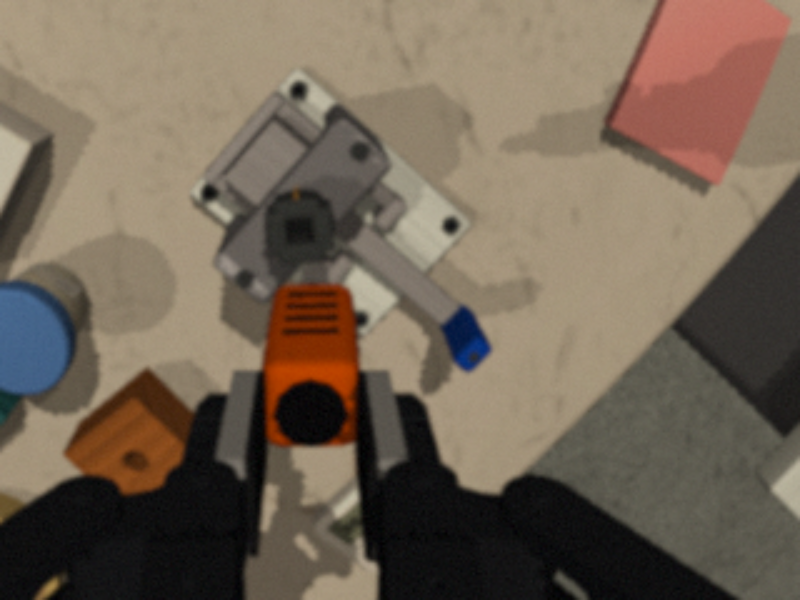

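```bash
python3 - <<'E'
from h import *
c=load('wrist'); px=lambda x,y:(130+x*.4,90+y*.4)
t=env.get_state()['tcp_pos']
cap=wpt(c,*px(310,412),t[2]+.039); so=wpt(c,*px(300,230),.094)
Rt=rot(env.get_state()['orientation'])
print(cap,so,'cap in tool',Rt.T@(cap-t),'sock in tool',Rt.T@(so-t), 'delta',Rt.T@(so-cap))
h=[wpt(c,*px(x,y),.0965) for x,y in((267,230),(335,225),(300,196),(301,263))];print(np.round(h,4))
for z in(.072,): print([wpt(c,*px(x,y),.010).round(4) for x,y in((300,70),(470,222),(193,192),)])
B=rectify(c,so[0]-.02,so[0]+.02,so[1]-.02,so[1]+.02,.0955,10000)
m=np.clip(B.astype(float)*2.5,0,255).astype('uint8')
save(cv2.resize(m,(600,600)),'sock.png')
E
```

```text
[0.54353635 0.1968297  0.23327903] [0.5459729 0.1996475 0.094    ] cap in tool [ 0.00094765 -0.00362538 -0.03900303] sock in tool [-0.00277402 -0.00311497  0.10027516] delta [-0.00372167  0.00051042  0.13927819]
[[0.5562 0.207  0.0965]
 [0.5373 0.1891 0.0965]
 [0.5548 0.1887 0.0965]
 [0.5377 0.2092 0.0965]]
[array([0.5818, 0.1569, 0.01  ]), array([0.467, 0.161, 0.01 ]), array([0.5855, 0.2376, 0.01  ])]
```

View pics/sock.png

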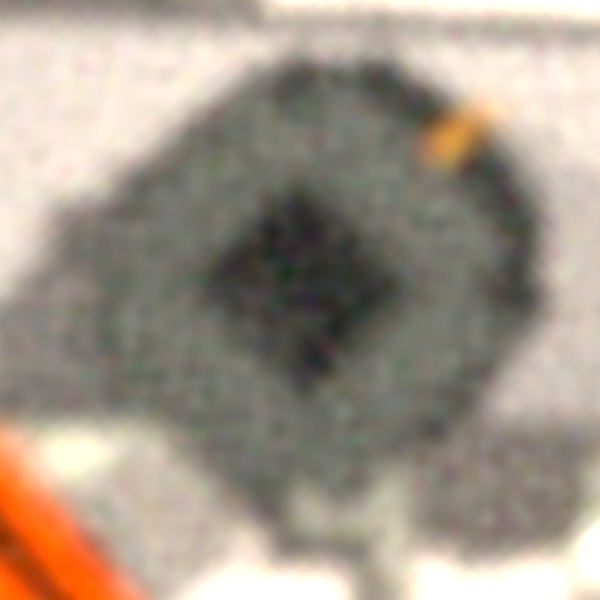

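Call:
servo_tool(targets=[{"xyz": [-0.0035,0,0.01],"twist": [0,0,-0.09],"jaw": 0.1},{"xyz": [-0.0035,0,0.02],"twist": [0,0,-0.09],"jaw": 0.1},{"xyz": [-0.0035,0,0.03],"twist": [0,0,-0.09],"jaw": 0.1},{"xyz": [-0.0035,0,0.036],"twist": [0,0,-0.09],"jaw": 0.1},{"xyz": [-0.0035,0,0.036],"twist": [0,0,-0.09],"jaw": 0.1},{"xyz": [-0.0035,0,0.036],"twist": [0,0,-0.09],"jaw": 0.1}])

```text
clock: 5.67
tcp_pos: [0.5441, 0.2024, 0.1581]
orientation: [-0.001, -0.378, 0.926, 0.0]
wrist_force: [0.7, -0.5, -0.9]
finger_gap: 0.0191
```

```bash
python3 - <<'E'
from h import *
st()
c=grab('wrist'); save(cv2.resize(c['color'][130:310,150:390],(800,600)),'w4.png')
d=grab('scene'); print(d['color'].shape)
q=rot(d['attitude']).T@(np.array([.547,.199,.1])-d['eye']); u,v=d['fx']*q[0]/q[2]+d['cx'],d['fy']*q[1]/q[2]+d['cy']; print(u,v)
u,v=int(u),int(v); im=d['color'][v-45:v+45,u-60:u+60]; im=np.clip(im.astype(float)*1.8,0,255).astype('uint8')
a=cv2.resize(im,(400,300),interpolation=cv2.INTER_CUBIC); b=cv2.resize(c['color'][130:310,150:390],(400,300))
save(np.hstack([b,a]),'w4.png')
E
```

```text
t 5.67 tcp [0.5441 0.2024 0.1581] yaw -2.3662 j [ 0.218  0.339 -0.017  1.216  0.    -2.128] F [ 0.71 -0.46 -0.92] T [-0.007  0.017  0.002] gap 0.0191 z [-1.6e-03 -3.0e-04 -1.0e+00]
(384, 512, 3)
268.97689068591654 181.1317816001489
```

View pics/w4.png

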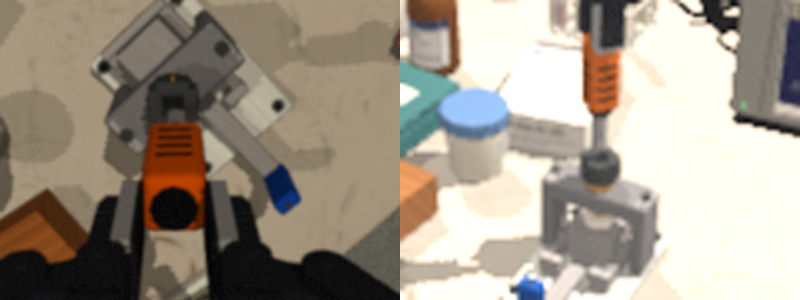

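Call:
servo_tool(targets=[{"xyz": [0,0,0.003],"twist": [0,0,0],"jaw": 0.1},{"xyz": [0,0,0.006],"twist": [0,0,0],"jaw": 0.1},{"xyz": [0,0,0.009],"twist": [0,0,0],"jaw": 0.1},{"xyz": [0,0,0.012],"twist": [0,0,0],"jaw": 0.1},{"xyz": [0,0,0.012],"twist": [0,0,0],"jaw": 0.1}])

```text
clock: 6.18
tcp_pos: [0.5449, 0.2022, 0.1462]
orientation: [-0.0, -0.378, 0.926, 0.0]
wrist_force: [1.0, 0.3, -1.5]
finger_gap: 0.0195
```

```bash
python3 -c "
from h import *
st()"
```

```text
t 6.18 tcp [0.5449 0.2022 0.1462] yaw -2.3662 j [ 0.217  0.345 -0.039  1.187  0.    -2.129] F [ 1.03  0.32 -1.54] T [ 0.162 -0.344  0.025] gap 0.0195 z [-2.e-04  1.e-04 -1.e+00]
```

Call:
servo_tool(targets=[{"xyz": [0,0,0.002],"twist": [0,0,0],"jaw": 0.1},{"xyz": [0,0,0.004],"twist": [0,0,0],"jaw": 0.1},{"xyz": [0,0,0.006],"twist": [0,0,0],"jaw": 0.1},{"xyz": [0,0,0.007],"twist": [0,0,0],"jaw": 0.1},{"xyz": [0,0,0.007],"twist": [0,0,0],"jaw": 0.1},{"xyz": [0,0,0.007],"twist": [0,0,0],"jaw": 0.1}])

```text
clock: 6.68
tcp_pos: [0.5448, 0.2023, 0.1397]
orientation: [-0.0, -0.378, 0.926, 0.0]
wrist_force: [1.9, 0.3, -2.1]
finger_gap: 0.0194
```

```bash
python3 -c "
from h import *
st()"
```

```text
t 6.68 tcp [0.5448 0.2023 0.1397] yaw -2.366 j [ 0.217  0.348 -0.051  1.172  0.    -2.129] F [ 1.94  0.31 -2.05] T [ 0.117 -0.326 -0.047] gap 0.0194 z [-1.e-04  1.e-04 -1.e+00]
```

Call:
servo_tool(targets=[{"xyz": [0,0,0.001],"twist": [0,0,0],"jaw": 0.1},{"xyz": [0,0,0.002],"twist": [0,0,0],"jaw": 0.1},{"xyz": [0,0,0.003],"twist": [0,0,0],"jaw": 0.1},{"xyz": [0,0,0.003],"twist": [0,0,0],"jaw": 0.1},{"xyz": [0,0,0.003],"twist": [0,0,0],"jaw": 0.1}])

```text
clock: 7.1
tcp_pos: [0.5454, 0.2023, 0.1377]
orientation: [0.001, -0.378, 0.926, -0.0]
wrist_force: [-0.3, -0.6, 4.7]
finger_gap: 0.0193
```

```bash
python3 -c "
from h import *
st()"
```

```text
t 7.1 tcp [0.5454 0.2023 0.1377] yaw -2.3659 j [ 0.217  0.348 -0.055  1.166 -0.    -2.129] F [-0.3  -0.56  4.72] T [-0.016 -0.185  0.024] gap 0.0193 z [ 1.6e-03  4.0e-04 -1.0e+00]
```

Call:
servo_tool(targets=[{"xyz": [-0.0002,0,-0.001],"twist": [0,0,0.05],"jaw": 0.1},{"xyz": [-0.00035,0,-0.001],"twist": [0,0,0.1],"jaw": 0.1},{"xyz": [-0.0005,0,-0.001],"twist": [0,0,0.15],"jaw": 0.1},{"xyz": [-0.0007,-0.0001,-0.001],"twist": [0,0,0.2],"jaw": 0.1},{"xyz": [-0.00085,-0.0001,-0.001],"twist": [0,0,0.25],"jaw": 0.1},{"xyz": [-0.00105,-0.00015,-0.001],"twist": [0,0,0.3],"jaw": 0.1}])

```text
clock: 7.6
tcp_pos: [0.5461, 0.2028, 0.1379]
orientation: [0.0, -0.234, 0.972, -0.0]
wrist_force: [1.4, -0.5, 2.5]
finger_gap: 0.0193
```

```bash
cat > r.py <<'E'
from h import *
s=env.get_state(); print('moving T',s['ft_torque'].round(4),'F',s['wrist_force'].round(2))
L=[];W=[]
for i in range(4):
    env.read_camera('wrist'); s=env.get_state(); L.append(s['ft_torque']);W.append(s['wrist_force'])
print('pause Tz',np.round(np.array(L)[:,2],4),'mean T',np.mean(L,0).round(4),'F',np.mean(W,0).round(2)); st()
E
python3 r.py
```

```text
moving T [-0.087  -0.4306 -0.0657] F [ 1.38 -0.47  2.48]
pause Tz [ 0.0898  0.0771  0.1017 -0.0081] mean T [-0.0667 -0.4038  0.0651] F [1.24 0.36 1.77]
t 7.8 tcp [0.546  0.2028 0.1379] yaw -2.6646 j [ 0.218  0.35  -0.052  1.168 -0.    -1.83 ] F [1.2  0.15 2.69] T [-0.054 -0.397 -0.008] gap 0.0193 z [ 6.e-04  0.e+00 -1.e+00]
```

```bash
cat > r.py <<'E'
from h import *
s=env.get_state(); print('moving T',s['ft_torque'].round(4),'F',s['wrist_force'].round(2),'tau6',s['tau'][5])
L=[];W=[];U=[]
for i in range(3):
    env.read_camera('wrist'); s=env.get_state(); L.append(s['ft_torque']);W.append(s['wrist_force']);U.append(s['tau'][5])
print('tau6',np.round(U,4),'pause Tz',np.round(np.array(L)[:,2],4),'mean T',np.mean(L,0).round(4),'F',np.mean(W,0).round(2)); st()
E
python3 r.py
```

```text
moving T [-0.0545 -0.3968 -0.0081] F [1.2  0.15 2.69] tau6 0.04845704650506377
tau6 [0.0156 0.0079 0.0075] pause Tz [-0.017   0.0364 -0.001 ] mean T [-0.0185 -0.4537  0.0061] F [1.96 0.1  1.97]
t 7.95 tcp [0.5459 0.2029 0.1379] yaw -2.6652 j [ 0.218  0.351 -0.052  1.168 -0.    -1.829] F [ 1.96 -0.06  2.04] T [ 0.001 -0.456 -0.001] gap 0.0195 z [ 4.e-04  1.e-04 -1.e+00]
```

Call:
servo_tool(targets=[{"xyz": [-0.0002,0,0.0001],"twist": [0,0,0.05],"jaw": 0.1},{"xyz": [-0.00035,0,0.0002],"twist": [0,0,0.1],"jaw": 0.1},{"xyz": [-0.0005,0,0.0002],"twist": [0,0,0.15],"jaw": 0.1},{"xyz": [-0.0007,-0.0001,0.0003],"twist": [0,0,0.2],"jaw": 0.1}])

```text
clock: 8.28
tcp_pos: [0.5464, 0.203, 0.1376]
orientation: [0.0, -0.136, 0.991, -0.0]
wrist_force: [1.0, -0.5, 2.7]
finger_gap: 0.0193
```

```bash
python3 r.py
```

```text
moving T [-0.1636 -0.3978  0.0301] F [ 1.02 -0.52  2.68] tau6 -0.5877933092415333
tau6 [0.0739 0.4409 0.1656] pause Tz [ 0.0858 -0.0266  0.0273] mean T [-0.1608 -0.3888  0.0289] F [ 1.17 -0.27  2.98]
t 8.43 tcp [0.5464 0.203  0.1376] yaw -2.8644 j [ 0.218  0.352 -0.05   1.168 -0.    -1.63 ] F [ 0.82 -0.51  3.55] T [-0.155 -0.392  0.027] gap 0.02 z [ 2.e-04 -1.e-04 -1.e+00]
```

```bash
sed -i 's/range(3)/range(8)/' r.py; python3 r.py
```

```text
moving T [-0.1549 -0.3917  0.0273] F [ 0.82 -0.51  3.55] tau6 0.1656054938212037
tau6 [0.0563 0.0243 0.0173 0.0174 0.0192 0.0211 0.0228 0.0241] pause Tz [-0.0026  0.0937  0.054   0.0251  0.037   0.0541 -0.0101 -0.0245] mean T [-0.1591 -0.3388  0.0283] F [ 1.37 -0.59  2.91]
t 8.83 tcp [0.5464 0.2031 0.1376] yaw -2.8656 j [ 0.218  0.352 -0.05   1.168  0.    -1.629] F [2.48 0.09 3.1 ] T [-0.216 -0.295 -0.025] gap 0.0196 z [ 1.e-04  1.e-04 -1.e+00]
```

Call:
servo_tool(targets=[{"xyz": [-0.0002,0,0.0001],"twist": [0,0,0.05],"jaw": 0.1},{"xyz": [-0.00035,0,0.0002],"twist": [0,0,0.1],"jaw": 0.1},{"xyz": [-0.0005,0,0.0002],"twist": [0,0,0.15],"jaw": 0.1},{"xyz": [-0.0007,-0.0001,0.0003],"twist": [0,0,0.2],"jaw": 0.1},{"xyz": [-0.0007,-0.0001,0.0003],"twist": [0,0,0.2],"jaw": 0.1},{"xyz": [-0.0007,-0.0001,0.0003],"twist": [0,0,0.2],"jaw": 0.1},{"xyz": [-0.0007,-0.0001,0.0003],"twist": [0,0,0.2],"jaw": 0.1}])

```text
clock: 9.42
tcp_pos: [0.547, 0.2031, 0.1372]
orientation: [-0.0, -0.038, 0.999, -0.0]
wrist_force: [1.3, -0.8, 3.0]
finger_gap: 0.0194
```

```bash
python3 r.py
```

```text
moving T [-0.2638 -0.2159  0.0417] F [ 1.3  -0.77  2.99] tau6 0.024617225280962884
tau6 [0.0171 0.0168 0.0183 0.0199 0.0214 0.0226 0.0235 0.0241] pause Tz [-0.0022  0.0968  0.0274 -0.0146 -0.0598  0.0541  0.0067  0.0371] mean T [-0.3012 -0.21    0.0182] F [ 0.37 -0.64  3.59]
t 9.82 tcp [0.5471 0.2032 0.1372] yaw -3.0658 j [ 0.218  0.353 -0.049  1.168  0.    -1.429] F [ 0.24 -1.58  4.08] T [-0.318 -0.198  0.037] gap 0.0194 z [ 0.e+00  1.e-04 -1.e+00]
```

Call:
servo_tool(targets=[{"xyz": [-0.0002,0,0.0001],"twist": [0,0,0.05],"jaw": 0.1},{"xyz": [-0.00035,0,0.0002],"twist": [0,0,0.1],"jaw": 0.1},{"xyz": [-0.0005,0,0.0002],"twist": [0,0,0.15],"jaw": 0.1},{"xyz": [-0.0007,-0.0001,0.0003],"twist": [0,0,0.2],"jaw": 0.1},{"xyz": [-0.0007,-0.0001,0.0003],"twist": [0,0,0.2],"jaw": 0.1},{"xyz": [-0.0007,-0.0001,0.0003],"twist": [0,0,0.2],"jaw": 0.1},{"xyz": [-0.0007,-0.0001,0.0003],"twist": [0,0,0.2],"jaw": 0.1},{"xyz": [-0.0007,-0.0001,0.0003],"twist": [0,0,0.2],"jaw": 0.1},{"xyz": [-0.0007,-0.0001,0.0003],"twist": [0,0,0.2],"jaw": 0.1},{"xyz": [-0.0007,-0.0001,0.0003],"twist": [0,0,0.2],"jaw": 0.1}])

```text
clock: 10.65
tcp_pos: [0.5477, 0.2032, 0.1369]
orientation: [-0.0, 0.062, 0.998, 0.0]
wrist_force: [0.0, -0.6, 4.0]
finger_gap: 0.0194
```

```bash
cat > q.py <<'E'
from h import *
s=env.get_state(); print('tau6',s['tau'][5].round(4)); env.read_camera('wrist'); print(env.get_state()['tau'][5].round(4)); st()
E
python3 q.py
```

```text
tau6 0.02
0.0211
t 10.7 tcp [0.5477 0.2031 0.1369] yaw 3.0175 j [ 0.218  0.355 -0.048  1.168  0.    -1.229] F [ 1.6  -1.42  4.18] T [-0.288 -0.039  0.044] gap 0.0193 z [-1.e-04  0.e+00 -1.e+00]
```

Call:
servo_tool(targets=[{"xyz": [-0.0002,0,0.0001],"twist": [0,0,0.05],"jaw": 0.1},{"xyz": [-0.00035,0,0.0002],"twist": [0,0,0.1],"jaw": 0.1},{"xyz": [-0.0005,0,0.0002],"twist": [0,0,0.15],"jaw": 0.1},{"xyz": [-0.0007,-0.0001,0.0003],"twist": [0,0,0.2],"jaw": 0.1},{"xyz": [-0.0007,-0.0001,0.0003],"twist": [0,0,0.2],"jaw": 0.1},{"xyz": [-0.0007,-0.0001,0.0003],"twist": [0,0,0.2],"jaw": 0.1},{"xyz": [-0.0007,-0.0001,0.0003],"twist": [0,0,0.2],"jaw": 0.1},{"xyz": [-0.0007,-0.0001,0.0003],"twist": [0,0,0.2],"jaw": 0.1},{"xyz": [-0.0007,-0.0001,0.0003],"twist": [0,0,0.2],"jaw": 0.1},{"xyz": [-0.0007,-0.0001,0.0003],"twist": [0,0,0.2],"jaw": 0.1}])

```text
clock: 11.53
tcp_pos: [0.5483, 0.203, 0.1365]
orientation: [-0.0, 0.161, 0.987, 0.0]
wrist_force: [-0.3, -1.3, 3.8]
finger_gap: 0.0193
```

```bash
python3 q.py
```

```text
tau6 0.0191
0.0202
t 11.58 tcp [0.5483 0.203  0.1365] yaw 2.8176 j [ 0.217  0.356 -0.047  1.168  0.    -1.03 ] F [-0.87 -1.03  4.21] T [-0.289  0.145  0.035] gap 0.0193 z [-2.e-04  1.e-04 -1.e+00]
```

Call:
servo_tool(targets=[{"xyz": [-0.0002,0,0.0001],"twist": [0,0,0.05],"jaw": 0.1},{"xyz": [-0.00035,0,0.0002],"twist": [0,0,0.1],"jaw": 0.1},{"xyz": [-0.0005,0,0.0002],"twist": [0,0,0.15],"jaw": 0.1},{"xyz": [-0.0007,-0.0001,0.0003],"twist": [0,0,0.2],"jaw": 0.1},{"xyz": [-0.0007,-0.0001,0.0003],"twist": [0,0,0.2],"jaw": 0.1},{"xyz": [-0.0007,-0.0001,0.0003],"twist": [0,0,0.2],"jaw": 0.1},{"xyz": [-0.0007,-0.0001,0.0003],"twist": [0,0,0.2],"jaw": 0.1},{"xyz": [-0.0007,-0.0001,0.0003],"twist": [0,0,0.2],"jaw": 0.1},{"xyz": [-0.0007,-0.0001,0.0003],"twist": [0,0,0.2],"jaw": 0.1},{"xyz": [-0.0007,-0.0001,0.0003],"twist": [0,0,0.2],"jaw": 0.1}])

```text
clock: 12.42
tcp_pos: [0.549, 0.2027, 0.1363]
orientation: [-0.0, 0.259, 0.966, 0.0]
wrist_force: [-0.7, 0.0, 4.2]
finger_gap: 0.0194
```

```bash
python3 q.py
```

```text
tau6 0.0186
0.0198
t 12.47 tcp [0.549  0.2026 0.1363] yaw 2.6175 j [ 0.216  0.357 -0.046  1.168  0.    -0.83 ] F [-1.53 -0.74  3.71] T [-0.249  0.299  0.005] gap 0.0196 z [-1.e-04  1.e-04 -1.e+00]
```

Call:
servo_tool(targets=[{"xyz": [-0.0002,0,0.0001],"twist": [0,0,0.05],"jaw": 0.1},{"xyz": [-0.00035,0,0.0002],"twist": [0,0,0.1],"jaw": 0.1},{"xyz": [-0.0005,0,0.0002],"twist": [0,0,0.15],"jaw": 0.1},{"xyz": [-0.0007,-0.0001,0.0003],"twist": [0,0,0.2],"jaw": 0.1},{"xyz": [-0.0007,-0.0001,0.0003],"twist": [0,0,0.2],"jaw": 0.1},{"xyz": [-0.0007,-0.0001,0.0003],"twist": [0,0,0.2],"jaw": 0.1},{"xyz": [-0.0007,-0.0001,0.0003],"twist": [0,0,0.2],"jaw": 0.1},{"xyz": [-0.0007,-0.0001,0.0003],"twist": [0,0,0.2],"jaw": 0.1},{"xyz": [-0.0007,-0.0001,0.0003],"twist": [0,0,0.2],"jaw": 0.1},{"xyz": [-0.0007,-0.0001,0.0003],"twist": [0,0,0.2],"jaw": 0.1}])

```text
clock: 13.3
tcp_pos: [0.5495, 0.2022, 0.1359]
orientation: [-0.0, 0.354, 0.935, 0.0]
wrist_force: [-2.0, -0.7, 2.9]
finger_gap: 0.0194
```

```bash
python3 q.py
```

```text
tau6 0.0185
0.0197
t 13.35 tcp [0.5495 0.2022 0.1359] yaw 2.4176 j [ 0.215  0.358 -0.046  1.167  0.    -0.631] F [-0.78 -0.2   3.81] T [-0.18   0.436  0.005] gap 0.0193 z [-2.e-04  1.e-04 -1.e+00]
```

Call:
servo_tool(targets=[{"xyz": [-0.0002,0,0.0001],"twist": [0,0,0.05],"jaw": 0.1},{"xyz": [-0.00035,0,0.0002],"twist": [0,0,0.1],"jaw": 0.1},{"xyz": [-0.0005,0,0.0002],"twist": [0,0,0.15],"jaw": 0.1},{"xyz": [-0.0007,-0.0001,0.0003],"twist": [0,0,0.2],"jaw": 0.1},{"xyz": [-0.0007,-0.0001,0.0003],"twist": [0,0,0.2],"jaw": 0.1},{"xyz": [-0.0007,-0.0001,0.0003],"twist": [0,0,0.2],"jaw": 0.1},{"xyz": [-0.0007,-0.0001,0.0003],"twist": [0,0,0.2],"jaw": 0.1},{"xyz": [-0.0007,-0.0001,0.0003],"twist": [0,0,0.2],"jaw": 0.1},{"xyz": [-0.0007,-0.0001,0.0003],"twist": [0,0,0.2],"jaw": 0.1},{"xyz": [-0.0007,-0.0001,0.0003],"twist": [0,0,0.2],"jaw": 0.1}])

```text
clock: 14.18
tcp_pos: [0.55, 0.2017, 0.1356]
orientation: [-0.0, 0.446, 0.895, 0.0]
wrist_force: [-1.2, -0.5, 3.4]
finger_gap: 0.0192
```

```bash
python3 q.py
```

```text
tau6 0.0188
0.02
t 14.23 tcp [0.55   0.2017 0.1356] yaw 2.2176 j [ 0.214  0.359 -0.045  1.167  0.    -0.432] F [-2.73  0.14  2.39] T [-0.069  0.541  0.074] gap 0.0195 z [-2.e-04  1.e-04 -1.e+00]
```

Call:
servo_tool(targets=[{"xyz": [-0.0002,0,0.0001],"twist": [0,0,0.05],"jaw": 0.1},{"xyz": [-0.00035,0,0.0002],"twist": [0,0,0.1],"jaw": 0.1},{"xyz": [-0.0005,0,0.0002],"twist": [0,0,0.15],"jaw": 0.1},{"xyz": [-0.0007,-0.0001,0.0003],"twist": [0,0,0.2],"jaw": 0.1},{"xyz": [-0.0007,-0.0001,0.0003],"twist": [0,0,0.2],"jaw": 0.1},{"xyz": [-0.0007,-0.0001,0.0003],"twist": [0,0,0.2],"jaw": 0.1},{"xyz": [-0.0007,-0.0001,0.0003],"twist": [0,0,0.2],"jaw": 0.1},{"xyz": [-0.0007,-0.0001,0.0003],"twist": [0,0,0.2],"jaw": 0.1},{"xyz": [-0.0007,-0.0001,0.0003],"twist": [0,0,0.2],"jaw": 0.1},{"xyz": [-0.0007,-0.0001,0.0003],"twist": [0,0,0.2],"jaw": 0.1}])

```text
clock: 15.07
tcp_pos: [0.5504, 0.2011, 0.1353]
orientation: [-0.0, 0.533, 0.846, 0.0]
wrist_force: [-2.4, -0.3, 3.3]
finger_gap: 0.0194
```

```bash
python3 q.py
```

```text
tau6 0.0195
0.0206
t 15.12 tcp [0.5504 0.2011 0.1353] yaw 2.0176 j [ 0.213  0.359 -0.046  1.166  0.    -0.234] F [-1.83 -1.1   1.98] T [-0.013  0.529  0.028] gap 0.0187 z [-1.e-04  2.e-04 -1.e+00]
```

Call:
servo_tool(targets=[{"xyz": [0,-0.0003,0.0001],"twist": [0,0,0.05],"jaw": 0.1},{"xyz": [-0.0001,-0.0005,0.0002],"twist": [0,0,0.1],"jaw": 0.1},{"xyz": [-0.0003,-0.0005,0.0002],"twist": [0,0,0.15],"jaw": 0.1},{"xyz": [-0.0005,-0.0005,0.0003],"twist": [0,0,0.2],"jaw": 0.1},{"xyz": [-0.0005,-0.0005,0.0003],"twist": [0,0,0.2],"jaw": 0.1},{"xyz": [-0.0005,-0.0005,0.0003],"twist": [0,0,0.2],"jaw": 0.1},{"xyz": [-0.0005,-0.0005,0.0003],"twist": [0,0,0.2],"jaw": 0.1},{"xyz": [-0.0005,-0.0005,0.0003],"twist": [0,0,0.2],"jaw": 0.1},{"xyz": [-0.0005,-0.0005,0.0003],"twist": [0,0,0.2],"jaw": 0.1},{"xyz": [-0.0005,-0.0005,0.0003],"twist": [0,0,0.2],"jaw": 0.1}])

```text
clock: 15.95
tcp_pos: [0.5502, 0.2004, 0.1351]
orientation: [-0.0, 0.615, 0.789, 0.0]
wrist_force: [-2.2, 0.0, 2.0]
finger_gap: 0.0198
```

```bash
python3 q.py
```

```text
tau6 0.0277
0.029
t 16.0 tcp [0.5502 0.2004 0.1351] yaw 1.8175 j [ 0.212  0.358 -0.047  1.165  0.    -0.035] F [-1.85  0.39  2.68] T [0.069 0.586 0.006] gap 0.0194 z [ 0.e+00  1.e-04 -1.e+00]
```

Call:
servo_tool(targets=[{"xyz": [-0.0002,0,0.0001],"twist": [0,0,0.05],"jaw": 0.1},{"xyz": [-0.00035,0,0.0002],"twist": [0,0,0.1],"jaw": 0.1},{"xyz": [-0.0005,0,0.0002],"twist": [0,0,0.15],"jaw": 0.1},{"xyz": [-0.0007,-0.0001,0.0003],"twist": [0,0,0.2],"jaw": 0.1},{"xyz": [-0.0007,-0.0001,0.0003],"twist": [0,0,0.2],"jaw": 0.1},{"xyz": [-0.0007,-0.0001,0.0003],"twist": [0,0,0.2],"jaw": 0.1},{"xyz": [-0.0007,-0.0001,0.0003],"twist": [0,0,0.2],"jaw": 0.1},{"xyz": [-0.0007,-0.0001,0.0003],"twist": [0,0,0.2],"jaw": 0.1},{"xyz": [-0.0007,-0.0001,0.0003],"twist": [0,0,0.2],"jaw": 0.1},{"xyz": [-0.0007,-0.0001,0.0003],"twist": [0,0,0.2],"jaw": 0.1}])

```text
clock: 16.83
tcp_pos: [0.5503, 0.1997, 0.1348]
orientation: [-0.0, 0.69, 0.723, 0.0]
wrist_force: [-1.8, 0.7, 2.9]
finger_gap: 0.0194
```

```bash
python3 q.py
```

```text
tau6 0.036
0.0372
t 16.88 tcp [0.5503 0.1997 0.1348] yaw 1.6175 j [ 0.211  0.358 -0.048  1.164  0.     0.164] F [-2.25  0.38  2.69] T [0.116 0.551 0.012] gap 0.0194 z [ 0.e+00  1.e-04 -1.e+00]
```

Call:
servo_tool(targets=[{"xyz": [-0.0002,0,0.0001],"twist": [0,0,0.05],"jaw": 0.1},{"xyz": [-0.00035,0,0.0002],"twist": [0,0,0.1],"jaw": 0.1},{"xyz": [-0.0005,0,0.0002],"twist": [0,0,0.15],"jaw": 0.1},{"xyz": [-0.0005,0,0.0002],"twist": [0,0,0.15],"jaw": 0.1},{"xyz": [-0.0005,0,0.0002],"twist": [0,0,0.15],"jaw": 0.1},{"xyz": [-0.0005,0,0.0002],"twist": [0,0,0.15],"jaw": 0.1},{"xyz": [-0.0005,0,0.0002],"twist": [0,0,0.15],"jaw": 0.1},{"xyz": [-0.0005,0,0.0002],"twist": [0,0,0.15],"jaw": 0.1},{"xyz": [-0.0005,0,0.0002],"twist": [0,0,0.15],"jaw": 0.1}])

```text
clock: 17.63
tcp_pos: [0.5503, 0.1992, 0.1346]
orientation: [-0.0, 0.743, 0.67, 0.0]
wrist_force: [-2.4, 0.0, 2.6]
finger_gap: 0.0194
```

```bash
python3 q.py
```

```text
tau6 0.0431
0.0443
t 17.68 tcp [0.5503 0.1992 0.1346] yaw 1.4676 j [ 0.21   0.358 -0.049  1.164  0.     0.313] F [-1.19  0.57  3.66] T [0.212 0.604 0.023] gap 0.0193 z [ 0.e+00  1.e-04 -1.e+00]
```

Call:
servo_tool(targets=[{"xyz": [0,0,0],"twist": [0,0,0],"jaw": 0.35},{"xyz": [0,0,0],"twist": [0,0,0],"jaw": 0.45},{"xyz": [0,0,0],"twist": [0,0,0],"jaw": 0.55},{"xyz": [0,0,0],"twist": [0,0,0],"jaw": 0.6},{"xyz": [0,0,0],"twist": [0,0,0],"jaw": 0.6},{"xyz": [0,0,0],"twist": [0,0,0],"jaw": 0.6}])

```text
clock: 18.18
tcp_pos: [0.5504, 0.1991, 0.1345]
orientation: [0.0, 0.743, 0.67, 0.0]
wrist_force: [-0.2, 0.2, -0.1]
finger_gap: 0.0515
```

Call:
servo_tool(targets=[{"xyz": [0,0,-0.01],"twist": [0,0,0],"jaw": 0.6},{"xyz": [0,0,-0.03],"twist": [0,0,0],"jaw": 0.6},{"xyz": [0,0,-0.06],"twist": [0,0,0],"jaw": 0.6},{"xyz": [0,0,-0.09],"twist": [0,0,0],"jaw": 0.6},{"xyz": [0,0,-0.1],"twist": [0,0,0],"jaw": 0.6},{"xyz": [0,0,-0.1],"twist": [0,0,0],"jaw": 0.6}])

```text
clock: 18.68
tcp_pos: [0.5523, 0.1996, 0.2388]
orientation: [0.002, 0.743, 0.67, 0.003]
wrist_force: [0.4, -0.8, 0.4]
finger_gap: 0.051
```

```bash
python3 - <<'E'
from h import *
st(); c=grab('wrist'); d=grab('scene')
q=rot(d['attitude']).T@(np.array([.50,.2,.06])-d['eye']); u,v=int(d['fx']*q[0]/q[2]+d['cx']),int(d['fy']*q[1]/q[2]+d['cy'])
im=np.clip(d['color'][v-60:v+60,u-80:u+80].astype(float)*1.8,0,255).astype('uint8')
save(np.hstack([cv2.resize(c['color'],(400,300)),cv2.resize(im,(400,300),interpolation=cv2.INTER_CUBIC)]),'w5.png')
E
```

```text
t 18.68 tcp [0.5523 0.1996 0.2388] yaw 1.4672 j [0.21  0.325 0.159 1.398 0.    0.314] F [ 0.37 -0.78  0.43] T [-0.003 -0.002  0.035] gap 0.051 z [ 0.007   0.0015 -1.    ]
```

View pics/w5.png

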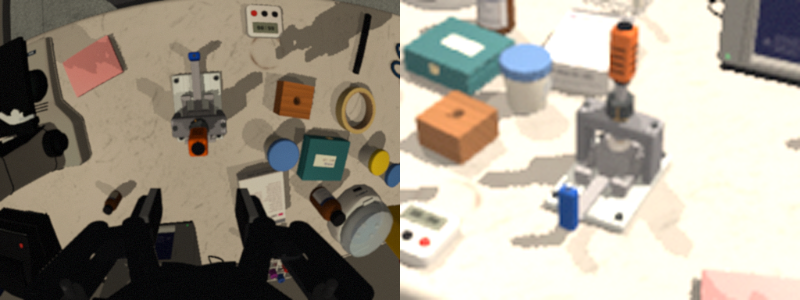

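```bash
python3 - <<'E'
from h import *
c=load('wrist'); im=c['color'].astype(int)
m=(im[...,2]>im[...,0]+35)&(im[...,2]>im[...,1]+20); m[:, :200]=0; m[:,300:]=0; m[120:]=0
ys,xs=np.nonzero(m); print(xs.min(),xs.max(),ys.min(),ys.max(),xs.mean(),ys.mean())
p=wpt(c,xs.mean(),ys.mean(),.05); print('blob@.05',p)
for r in range(ys.min(),ys.max()+1): print(r,xs[ys==r].min(),xs[ys==r].max(), im[r,int(xs.mean())])
p=wpt(c,xs.mean(),ys.max(),.061); print(p, wpt(c,xs.mean(),ys.min(),.061))
s=load('scene'); 
st(); R_=rot(env.get_state()['orientation']); print('dev to est', dev([.4385,.2025,.2]))
E
```

```text
241 255 67 77 248.14285714285714 71.6390977443609
blob@.05 [0.439481   0.20350835 0.05      ]
67 244 254 [39 52 95]
68 242 254 [ 21  45 101]
69 241 255 [33 49 82]
70 241 255 [47 48 52]
71 241 255 [51 50 45]
72 241 255 [43 47 65]
73 241 255 [31 49 99]
74 242 255 [ 18  51 117]
75 242 254 [  6  41 105]
76 243 254 [11 34 81]
77 245 246 [34 41 68]
[0.44678025 0.20293328 0.061     ] [0.43489106 0.20418396 0.061     ]
t 18.78 tcp [0.5505 0.1992 0.2346] yaw 1.4672 j [0.21  0.327 0.153 1.395 0.    0.314] F [-0.4  -0.15 -0.52] T [ 0.013 -0.008  0.016] gap 0.0511 z [ 7.e-04  2.e-04 -1.e+00]
dev to est [-0.00829831 -0.11174279  0.03452255]
```

Call:
servo_tool(targets=[{"xyz": [-0.002,-0.03,0],"twist": [0,0,-0.03],"jaw": 0.6},{"xyz": [-0.004,-0.06,0],"twist": [0,0,-0.069],"jaw": 0.6},{"xyz": [-0.007,-0.09,0],"twist": [0,0,-0.069],"jaw": 0.6},{"xyz": [-0.0075,-0.111,0.02],"twist": [0,0,-0.069],"jaw": 0.6},{"xyz": [-0.0075,-0.111,0.05],"twist": [0,0,-0.069],"jaw": 0.6},{"xyz": [-0.0075,-0.111,0.08],"twist": [0,0,-0.069],"jaw": 0.6},{"xyz": [-0.0075,-0.111,0.11],"twist": [0,0,-0.069],"jaw": 0.6},{"xyz": [-0.0075,-0.111,0.13],"twist": [0,0,-0.069],"jaw": 0.6},{"xyz": [-0.0075,-0.111,0.13],"twist": [0,0,-0.069],"jaw": 0.6},{"xyz": [-0.0075,-0.111,0.13],"twist": [0,0,-0.069],"jaw": 0.6}])

```text
clock: 19.62
tcp_pos: [0.4368, 0.2026, 0.1026]
orientation: [-0.001, 0.719, 0.695, -0.002]
wrist_force: [0.8, -0.4, 0.5]
finger_gap: 0.0513
```

```bash
python3 - <<'E'
from h import *
st(); c=grab('wrist'); save(cv2.resize(c['color'][130:310,136:376],(800,600)),'w6.png')
E
```

```text
t 19.62 tcp [0.4368 0.2026 0.1026] yaw 1.5362 j [ 0.267  0.192 -0.357  1.027  0.     0.302] F [ 0.76 -0.43  0.48] T [-0.02   0.005  0.047] gap 0.0513 z [-0.0051 -0.0014 -1.    ]
```

View pics/w6.png

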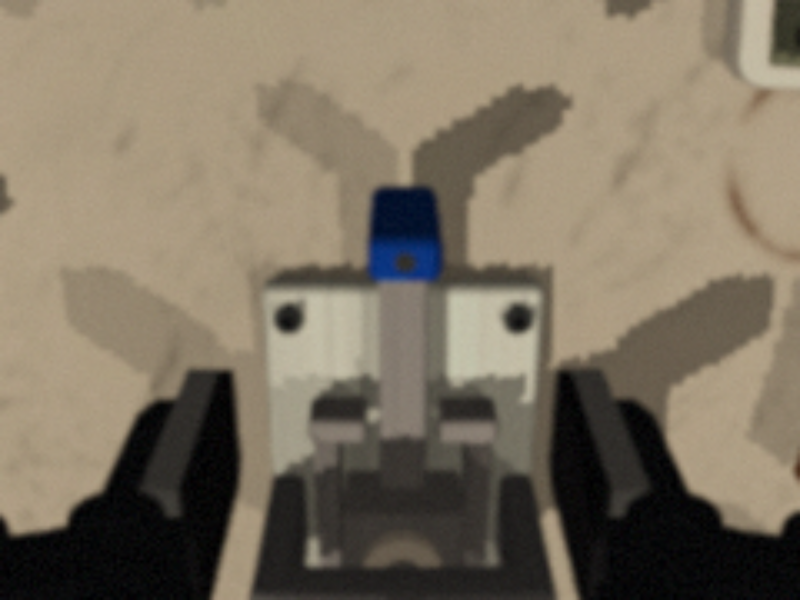

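```bash
python3 - <<'E'
from h import *
c=load('wrist'); f=lambda x,y,z:wpt(c,136+x*.3,130+y*.3,z)
print(f(405,240,.061),f(405,280,.061),f(405,260,.061),f(371,258,.061),f(441,258,.061)); st(); print(dev(f(405,260,.061)))
E
```

```text
[0.43446409 0.20410526 0.061     ] [0.44451963 0.20379535 0.061     ] [0.43945326 0.20395113 0.061     ] [0.43868016 0.19598762 0.061     ] [0.43924747 0.21242096 0.061     ]
t 19.67 tcp [0.4384 0.203  0.1042] yaw 1.5362 j [ 0.267  0.191 -0.354  1.027  0.     0.302] F [-0.1   0.26  0.43] T [ 0.009  0.029 -0.019] gap 0.0513 z [-1.9e-03 -5.0e-04 -1.0e+00]
[0.00104122 0.00109863 0.04318742]
```

Call:
servo_tool(targets=[{"xyz": [0.0007,0.001,0.02],"twist": [0,0,0],"jaw": 0.6},{"xyz": [0.0007,0.001,0.04],"twist": [0,0,0],"jaw": 0.55},{"xyz": [0.0007,0.001,0.06],"twist": [0,0,0],"jaw": 0.5},{"xyz": [0.0007,0.001,0.072],"twist": [0,0,0],"jaw": 0.4},{"xyz": [0.0007,0.001,0.073],"twist": [0,0,0],"jaw": 0.3},{"xyz": [0.0007,0.001,0.073],"twist": [0,0,0],"jaw": 0.2},{"xyz": [0.0007,0.001,0.073],"twist": [0,0,0],"jaw": 0.1},{"xyz": [0.0007,0.001,0.073],"twist": [0,0,0],"jaw": 0.08},{"xyz": [0.0007,0.001,0.073],"twist": [0,0,0],"jaw": 0.08},{"xyz": [0.0007,0.001,0.073],"twist": [0,0,0],"jaw": 0.08}], squeeze=30)

```text
clock: 20.5
tcp_pos: [0.4409, 0.2041, 0.0325]
orientation: [0.0, 0.719, 0.695, 0.001]
wrist_force: [-0.2, -0.8, 0.2]
finger_gap: 0.0062
```

```bash
cat > f.py <<'E'
from h import *
st(); s=env.get_state(); a=[s['wrist_force']]; ta=[s['tau'][0]]
for i in range(5): env.read_camera('wrist'); s=env.get_state(); a.append(s['wrist_force']); ta.append(s['tau'][0])
print(np.array(a).round(2).tolist(),np.mean(a,0).round(2)); st()
E
python3 f.py
```

```text
t 20.5 tcp [0.4409 0.2041 0.0325] yaw 1.5363 j [ 0.268  0.261 -0.459  0.849  0.     0.303] F [-0.18 -0.79  0.2 ] T [ 0.033  0.018 -0.047] gap 0.0062 z [ 1.7e-03  5.0e-04 -1.0e+00]
[[-0.18, -0.79, 0.2], [0.28, 0.15, -0.6], [-0.25, -0.53, 0.44], [-0.62, -0.02, -0.35], [-0.88, 0.16, 0.23], [-0.31, -0.42, 0.4]] [-0.33 -0.24  0.05]
t 20.75 tcp [0.4402 0.2039 0.0317] yaw 1.5363 j [ 0.268  0.262 -0.46   0.848  0.     0.303] F [-0.31 -0.42  0.4 ] T [-0.002 -0.015  0.05 ] gap 0.0068 z [ 2.e-04  1.e-04 -1.e+00]
```

```bash
python3 - <<'E'
from h import *
c=grab('wrist'); d=grab('scene'); a=grab('top')
q=rot(d['attitude']).T@(np.array([.46,.2,.06])-d['eye']); u,v=int(d['fx']*q[0]/q[2]+d['cx']),int(d['fy']*q[1]/q[2]+d['cy'])
g=lambda im:cv2.resize(np.clip(im.astype(float)*1.8,0,255).astype('uint8'),(400,300),interpolation=cv2.INTER_CUBIC)
print(u,v)
A=np.vstack([g(c['color'][150:330,136:376]),g(d['color'][v-45:v+45,u-60:u+60])])
B=np.vstack([g(a['color'][130:235,190:330]),g(d['color'][v-90:v+90,u-120:u+120])])
save(np.hstack([A,B]),'w7.png')
im=c['color'].astype(int); m=(im[...,2]>im[...,0]+35)&(im[...,2]>im[...,1]+20); ys,xs=np.nonzero(m); print([(n,k) for n,k in zip(*np.unique(ys,return_counts=True))][:40])
E
```

```text
253 215
[(np.int64(212), np.int64(2)), (np.int64(213), np.int64(17)), (np.int64(214), np.int64(16)), (np.int64(215), np.int64(17)), (np.int64(216), np.int64(12)), (np.int64(217), np.int64(16)), (np.int64(218), np.int64(16)), (np.int64(219), np.int64(16)), (np.int64(220), np.int64(19)), (np.int64(221), np.int64(19)), (np.int64(222), np.int64(18)), (np.int64(223), np.int64(17)), (np.int64(224), np.int64(16)), (np.int64(225), np.int64(21)), (np.int64(226), np.int64(18)), (np.int64(227), np.int64(18)), (np.int64(228), np.int64(22)), (np.int64(229), np.int64(20)), (np.int64(230), np.int64(21)), (np.int64(231), np.int64(21)), (np.int64(232), np.int64(19)), (np.int64(233), np.int64(17)), (np.int64(234), np.int64(21)), (np.int64(235), np.int64(20)), (np.int64(236), np.int64(21)), (np.int64(237), np.int64(12)), (np.int64(238), np.int64(13)), (np.int64(239), np.int64(11)), (np.int64(240), np.int64(12)), (np.int64(241), np.int64(11)), (np.int64(242), np.int64(12)), (np.int64(243), np.int64(11)), (np.int64(244), np.int64(9)), (np.int64(245), np.int64(4)), (np.int64(246), np.int64(3)), (np.int64(247), np.int64(2)), (np.int64(248), np.int64(2)), (np.int64(249), np.int64(2)), (np.int64(250), np.int64(2)), (np.int64(251), np.int64(3))]
```

View pics/w7.png

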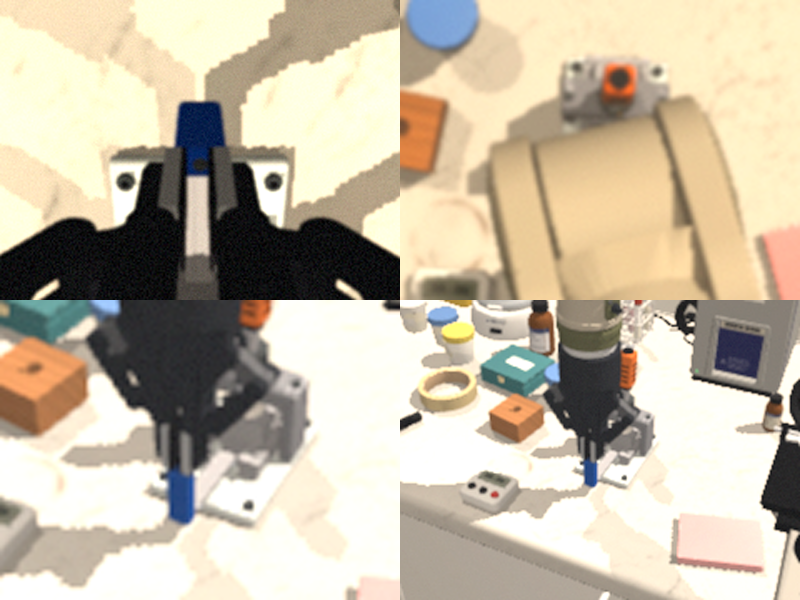

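```bash
python3 - <<'E'
from h import *
c=load('wrist'); A=rot(c['attitude'])
def P(u,v):
    x=(u-c['cx'])/c['fx'];y=(v-c['cy'])/c['fy'];t=np.hypot(x,y)+1e-9; w=A@np.array([np.tan(t)*x/t,np.tan(t)*y/t,1])
    return c['eye']+w*c['depth'][v,u], c['color'][v,u]
print('tcp',env.get_state()['tcp_pos'])
for v in range(208,285,4):
    print(v,*[f"{np.round(P(u,v)[0]*1000).astype(int).tolist()}{P(u,v)[1].tolist()}" for u in (234,240,246,256,264,268,274)])
E
```

```text
tcp [0.44010711 0.2038303  0.03156383]
208 [438, 188, 1][137, 121, 99] [438, 192, 2][135, 123, 103] [439, 197, 0][143, 130, 107] [439, 204, 2][168, 151, 126] [439, 210, 1][99, 89, 74] [439, 213, 1][97, 86, 71] [439, 218, 1][97, 86, 71]
212 [441, 188, 1][137, 125, 103] [442, 192, 1][138, 124, 102] [434, 197, 20][18, 23, 43] [434, 204, 22][8, 18, 39] [434, 210, 21][10, 17, 39] [443, 213, -1][72, 69, 62] [443, 218, 0][95, 87, 73]
216 [445, 187, 1][134, 122, 102] [445, 192, 1][141, 126, 104] [434, 198, 28][4, 17, 40] [434, 204, 29][7, 17, 41] [434, 209, 28][6, 18, 42] [435, 212, 27][41, 42, 53] [446, 218, 0][97, 88, 72]
220 [448, 187, 0][139, 123, 102] [448, 192, 0][138, 123, 105] [433, 198, 36][6, 17, 39] [434, 204, 35][5, 20, 44] [434, 209, 36][5, 19, 42] [435, 212, 34][29, 32, 49] [450, 218, -1][94, 87, 70]
224 [452, 187, 0][140, 125, 103] [452, 192, -1][132, 118, 100] [433, 198, 42][1, 17, 41] [433, 204, 43][6, 19, 43] [434, 209, 41][0, 13, 37] [435, 212, 40][7, 22, 41] [453, 218, 0][100, 92, 75]
228 [455, 187, 1][140, 127, 106] [455, 192, 2][124, 114, 99] [433, 198, 49][0, 14, 38] [
[... 2100 characters left out ...]
, 15] [482, 203, 21][128, 119, 110] [429, 207, 102][0, 11, 3] [430, 209, 101][44, 42, 39] [430, 212, 101][43, 40, 36]
276 [428, 195, 106][10, 9, 11] [431, 197, 101][58, 58, 54] [430, 200, 103][19, 18, 14] [485, 203, 22][130, 119, 111] [431, 207, 102][10, 13, 10] [431, 209, 102][58, 57, 48] [428, 211, 106][8, 10, 9]
280 [429, 195, 107][1, 2, 5] [428, 198, 108][36, 30, 30] [433, 200, 102][20, 17, 18] [489, 203, 22][130, 118, 110] [433, 207, 102][11, 11, 11] [428, 209, 109][26, 27, 21] [429, 211, 108][7, 3, 6]
284 [429, 195, 111][3, 0, 1] [429, 198, 110][9, 10, 9] [434, 200, 103][24, 20, 21] [493, 202, 22][128, 122, 110] [436, 207, 101][4, 3, 3] [428, 209, 112][0, 0, 7] [429, 211, 111][4, 7, 9]
```

Call:
servo_tool(targets=[{"xyz": [0,0,0],"twist": [0,0,0],"jaw": 0.3},{"xyz": [0,0,0],"twist": [0,0,0],"jaw": 0.45},{"xyz": [0,0,0],"twist": [0,0,0],"jaw": 0.5},{"xyz": [0,0,0],"twist": [0,0,0],"jaw": 0.5},{"xyz": [0,0,0],"twist": [0,0,0],"jaw": 0.5},{"xyz": [0,0,0.01],"twist": [0,0,0],"jaw": 0.5},{"xyz": [0,0,0.02],"twist": [0,0,0],"jaw": 0.5},{"xyz": [0,0,0.022],"twist": [0,0,0],"jaw": 0.5},{"xyz": [0,0,0.022],"twist": [0,0,0],"jaw": 0.5}])

```text
clock: 21.65
tcp_pos: [0.4387, 0.2035, 0.008]
orientation: [-0.001, 0.719, 0.695, -0.001]
wrist_force: [-0.7, 0.2, -0.5]
finger_gap: 0.0425
```

```bash
cat > pads.py <<'E'
from h import *
st(); c=grab('wrist'); A=rot(c['attitude'])
v,u=np.mgrid[0:384,0:512]; x=(u-c['cx'])/c['fx'];y=(v-c['cy'])/c['fy'];t=np.hypot(x,y)+1e-9
w=np.stack([np.tan(t)*x/t,np.tan(t)*y/t,np.ones_like(t)],-1)*c['depth'][...,None]
t0=env.get_state()['tcp_pos']; Q=(c['eye']+w@A.T-t0)@rot(env.get_state()['orientation'])  # tool frame
ok=(t<1.0)&(c['depth']>0)&(abs(Q[...,0])<.045)&(abs(Q[...,1]+.01)<.006)&(Q[...,2]>-.09)&(Q[...,2]<.03)
col=c['color'].astype(int); ok&=~((col[...,2]>col[...,0]+20))
z=Q[...,2][ok]; xx=Q[...,0][ok]
for s in(-1,1):
    k=np.sign(xx)==s
    print('side',s,'lowest tool z (mm)',np.sort(z[k])[-8:].round(4),'x there',xx[k][np.argsort(z[k])[-8:]].round(4))
E
python3 pads.py
```

```text
t 21.65 tcp [0.4387 0.2035 0.008 ] yaw 1.5362 j [ 0.268  0.29  -0.491  0.793  0.     0.303] F [-0.66  0.16 -0.54] T [-0.003  0.011 -0.011] gap 0.0425 z [-3.e-03 -7.e-04 -1.e+00]
side -1 lowest tool z (mm) [0.0097 0.0097 0.0098 0.0098 0.0099 0.0099 0.01   0.0105] x there [-0.0067 -0.0263 -0.0369 -0.0021 -0.0221 -0.0285 -0.0041 -0.036 ]
side 1 lowest tool z (mm) [0.0098 0.0099 0.0099 0.01   0.0101 0.0101 0.0102 0.0103] x there [0.0243 0.0086 0.0437 0.0403 0.0327 0.008  0.0107 0.0162]
```

```bash
sed -i 's/(Q\[...,2\]<.03)/(Q[...,2]<t0[2]-.006)/; s/ok&=~/ok\&=(abs(Q[...,0])>.011)\&~/' pads.py; python3 pads.py
```

```text
t 21.7 tcp [0.4392 0.2036 0.0087] yaw 1.5363 j [ 0.268  0.29  -0.49   0.793  0.     0.303] F [-0.08 -0.68 -0.1 ] T [-0.056 -0.014 -0.009] gap 0.0426 z [-2.e-03 -4.e-04 -1.e+00]
side -1 lowest tool z (mm) [-0.0376 -0.0364 -0.0358 -0.0354 -0.0346 -0.0346 -0.0345 -0.0343] x there [-0.0227 -0.0227 -0.0227 -0.0228 -0.0228 -0.0228 -0.0229 -0.0229]
side 1 lowest tool z (mm) [-0.0376 -0.0374 -0.0357 -0.0356 -0.0354 -0.0351 -0.0347 -0.0346] x there [0.0201 0.0202 0.0201 0.02   0.0201 0.0201 0.0202 0.0201]
```

Call:
servo_tool(targets=[{"xyz": [0,0,0.003],"twist": [0,0,0],"jaw": 0.4},{"xyz": [0,0,0.003],"twist": [0,0,0],"jaw": 0.3},{"xyz": [0,0,0.003],"twist": [0,0,0],"jaw": 0.2},{"xyz": [0,0,0.003],"twist": [0,0,0],"jaw": 0.1},{"xyz": [0,0,0.003],"twist": [0,0,0],"jaw": 0.08},{"xyz": [0,0,0.003],"twist": [0,0,0],"jaw": 0.08},{"xyz": [0,0,0.003],"twist": [0,0,0],"jaw": 0.08}], squeeze=40)

```text
clock: 22.33
tcp_pos: [0.4402, 0.2039, 0.0067]
orientation: [-0.0, 0.719, 0.695, 0.0]
wrist_force: [0.1, 0.9, 0.7]
finger_gap: 0.0171
```

```bash
python3 f.py
```

```text
t 22.33 tcp [0.4402 0.2039 0.0067] yaw 1.5363 j [ 0.268  0.292 -0.492  0.786  0.     0.303] F [0.11 0.86 0.73] T [0.133 0.119 0.086] gap 0.0171 z [ 1.e-04  2.e-04 -1.e+00]
[[0.11, 0.86, 0.73], [-1.19, 0.51, 0.37], [0.8, 0.33, 1.17], [-1.19, 0.05, 1.29], [-0.25, 0.07, 0.75], [-0.61, 0.33, 0.52]] [-0.39  0.36  0.8 ]
t 22.58 tcp [0.4401 0.2039 0.0067] yaw 1.5363 j [ 0.268  0.292 -0.492  0.786  0.     0.303] F [-0.61  0.33  0.52] T [0.093 0.138 0.063] gap 0.0169 z [ 0.e+00  2.e-04 -1.e+00]
```

Call:
servo_tool(targets=[{"xyz": [0,-0.001,0],"twist": [0,0,0],"jaw": 0.08},{"xyz": [0,-0.002,0],"twist": [0,0,0],"jaw": 0.08},{"xyz": [0,-0.003,0],"twist": [0,0,0],"jaw": 0.08},{"xyz": [0,-0.004,0],"twist": [0,0,0],"jaw": 0.08},{"xyz": [0,-0.005,0],"twist": [0,0,0],"jaw": 0.08},{"xyz": [0,-0.006,0],"twist": [0,0,0],"jaw": 0.08},{"xyz": [0,-0.007,0],"twist": [0,0,0],"jaw": 0.08},{"xyz": [0,-0.008,0],"twist": [0,0,0],"jaw": 0.08}])

```text
clock: 23.25
tcp_pos: [0.4325, 0.2042, 0.0068]
orientation: [0.0, 0.719, 0.695, 0.0]
wrist_force: [5.2, 0.1, -2.3]
finger_gap: 0.0171
```

```bash
python3 f.py
```

```text
t 23.25 tcp [0.4325 0.2042 0.0068] yaw 1.5361 j [ 0.273  0.28  -0.509  0.781 -0.     0.308] F [ 5.22  0.08 -2.29] T [-0.022 -0.957  0.034] gap 0.0171 z [ 8.e-04  1.e-04 -1.e+00]
[[5.22, 0.08, -2.29], [5.98, -0.11, -0.32], [4.97, -0.05, -1.44], [4.56, -0.62, -1.53], [4.13, -0.27, -1.27], [4.15, -0.27, -0.0]] [ 4.84 -0.2  -1.14]
t 23.5 tcp [0.4322 0.2041 0.0067] yaw 1.5362 j [ 0.273  0.28  -0.509  0.781  0.     0.308] F [ 4.15 -0.27 -0.  ] T [-0.045 -0.824  0.019] gap 0.0171 z [ 1.e-04  1.e-04 -1.e+00]
```

Call:
servo_tool(targets=[{"xyz": [0,-0.001,0],"twist": [0,0,0],"jaw": 0.08},{"xyz": [0,-0.002,0],"twist": [0,0,0],"jaw": 0.08},{"xyz": [0,-0.003,0],"twist": [0,0,0],"jaw": 0.08},{"xyz": [0,-0.004,0],"twist": [0,0,0],"jaw": 0.08},{"xyz": [0,-0.005,0],"twist": [0,0,0],"jaw": 0.08},{"xyz": [0,-0.006,0],"twist": [0,0,0],"jaw": 0.08},{"xyz": [0,-0.007,0],"twist": [0,0,0],"jaw": 0.08},{"xyz": [0,-0.008,0],"twist": [0,0,0],"jaw": 0.08},{"xyz": [0,-0.009,0],"twist": [0,0,0],"jaw": 0.08},{"xyz": [0,-0.01,0],"twist": [0,0,0],"jaw": 0.08}])

```text
clock: 24.33
tcp_pos: [0.4226, 0.2046, 0.0067]
orientation: [0.0, 0.719, 0.695, 0.0]
wrist_force: [5.5, 0.5, -1.9]
finger_gap: 0.0171
```

```bash
python3 -c "
from h import *
st()"
```

```text
t 24.33 tcp [0.4226 0.2046 0.0067] yaw 1.5362 j [ 0.28   0.265 -0.53   0.774 -0.     0.314] F [ 5.45  0.48 -1.87] T [-0.073 -0.993  0.019] gap 0.0171 z [ 9.e-04  2.e-04 -1.e+00]
```

Call:
servo_tool(targets=[{"xyz": [0,-0.0005,0],"twist": [0,0,0],"jaw": 0.08},{"xyz": [0,-0.001,0],"twist": [0,0,0],"jaw": 0.08},{"xyz": [0,-0.0015,0],"twist": [0,0,0],"jaw": 0.08},{"xyz": [0,-0.002,0],"twist": [0,0,0],"jaw": 0.08}])

```text
clock: 24.67
tcp_pos: [0.4214, 0.2046, 0.0068]
orientation: [0.001, 0.719, 0.695, 0.001]
wrist_force: [8.5, -0.8, -3.2]
finger_gap: 0.0166
```

```bash
python3 f.py
```

```text
t 24.67 tcp [0.4214 0.2046 0.0068] yaw 1.536 j [ 0.281  0.262 -0.534  0.772 -0.001  0.316] F [ 8.52 -0.76 -3.21] T [-0.094 -1.546 -0.034] gap 0.0166 z [ 2.3e-03  1.0e-04 -1.0e+00]
[[8.52, -0.76, -3.21], [7.12, -0.25, -3.7], [6.88, -0.67, -2.5], [7.35, -0.12, -3.49], [6.34, -0.03, -2.8], [7.16, 0.1, -2.86]] [ 7.23 -0.29 -3.09]
t 24.92 tcp [0.4215 0.2046 0.0068] yaw 1.536 j [ 0.281  0.263 -0.534  0.772 -0.     0.316] F [ 7.16  0.1  -2.86] T [-0.036 -1.321  0.008] gap 0.0171 z [ 2.2e-03  2.0e-04 -1.0e+00]
```

Call:
servo_tool(targets=[{"xyz": [0,-0.0005,0],"twist": [0,0,0],"jaw": 0.08},{"xyz": [0,-0.001,0],"twist": [0,0,0],"jaw": 0.08},{"xyz": [0,-0.0015,0],"twist": [0,0,0],"jaw": 0.08},{"xyz": [0,-0.0015,0],"twist": [0,0,0],"jaw": 0.08}])

```text
clock: 25.25
tcp_pos: [0.4216, 0.2048, 0.0071]
orientation: [0.002, 0.719, 0.695, 0.002]
wrist_force: [11.4, -1.2, -5.7]
finger_gap: 0.017
```

```bash
python3 f.py
```

```text
t 25.25 tcp [0.4216 0.2048 0.0071] yaw 1.5357 j [ 0.282  0.261 -0.536  0.769 -0.001  0.317] F [11.41 -1.2  -5.72] T [-0.112 -1.974 -0.065] gap 0.017 z [ 4.9e-03  2.0e-04 -1.0e+00]
[[11.41, -1.2, -5.72], [10.14, -0.08, -5.5], [11.17, -0.34, -4.83], [10.4, -0.59, -5.4], [10.78, 0.57, -6.08], [11.05, -0.68, -5.29]] [10.82 -0.39 -5.47]
t 25.5 tcp [0.4215 0.2048 0.007 ] yaw 1.5355 j [ 0.281  0.261 -0.536  0.769 -0.001  0.317] F [11.05 -0.68 -5.29] T [-0.078 -1.966 -0.073] gap 0.0169 z [ 4.8e-03  3.0e-04 -1.0e+00]
```

Call:
servo_tool(targets=[{"xyz": [0,0.001,0],"twist": [0,0,0],"jaw": 0.08},{"xyz": [0,0.002,0],"twist": [0,0,0],"jaw": 0.08},{"xyz": [0,0.0027,0],"twist": [0,0,0],"jaw": 0.08},{"xyz": [0,0.0027,0],"twist": [0,0,0],"jaw": 0.08},{"xyz": [0,0.0027,0],"twist": [0,0,0],"jaw": 0.08}])

```text
clock: 25.92
tcp_pos: [0.4214, 0.2047, 0.0067]
orientation: [-0.0, 0.719, 0.695, 0.0]
wrist_force: [3.3, 0.5, 0.3]
finger_gap: 0.0174
```

```bash
python3 -c "
from h import *
st()"
```

```text
t 25.92 tcp [0.4214 0.2047 0.0067] yaw 1.5363 j [ 0.28   0.264 -0.532  0.774  0.     0.315] F [3.29 0.5  0.29] T [ 0.141 -0.753 -0.036] gap 0.0174 z [ 1.e-04  4.e-04 -1.e+00]
```

Call:
servo_tool(targets=[{"xyz": [0,0,0],"twist": [0,0,0],"jaw": 0.25},{"xyz": [0,0,0],"twist": [0,0,0],"jaw": 0.35},{"xyz": [0,0,0],"twist": [0,0,0],"jaw": 0.5},{"xyz": [0,0,0],"twist": [0,0,0],"jaw": 0.6},{"xyz": [0,0,0],"twist": [0,0,0],"jaw": 0.6},{"xyz": [0,0,-0.02],"twist": [0,0,0],"jaw": 0.6},{"xyz": [0,0,-0.05],"twist": [0,0,0],"jaw": 0.6},{"xyz": [0,0,-0.08],"twist": [0,0,0],"jaw": 0.6},{"xyz": [0,0,-0.11],"twist": [0,0,0],"jaw": 0.6},{"xyz": [0,0,-0.13],"twist": [0,0,0],"jaw": 0.6},{"xyz": [0,0,-0.13],"twist": [0,0,0],"jaw": 0.6},{"xyz": [0,0,-0.13],"twist": [0,0,0],"jaw": 0.6}])

```text
clock: 26.92
tcp_pos: [0.4221, 0.2048, 0.1377]
orientation: [0.001, 0.719, 0.695, 0.001]
wrist_force: [0.4, -0.0, -0.8]
finger_gap: 0.0512
```

```bash
python3 - <<'E'
from h import *
st(); c=grab('wrist'); A=rot(c['attitude'])
v,u=np.mgrid[0:384,0:512]; x=(u-c['cx'])/c['fx'];y=(v-c['cy'])/c['fy'];t=np.hypot(x,y)+1e-9
W=c['eye']+(np.stack([np.tan(t)*x/t,np.tan(t)*y/t,np.ones_like(t)],-1)*c['depth'][...,None])@A.T
col=c['color'].astype(int); W[t>1.1]=-9
bl=(col[...,2]>col[...,0]+18)&(abs(W[...,0]-.43)<.05)&(abs(W[...,1]-.203)<.03)
top=bl&(W[...,2]>.056); print('pull top',W[top].mean(0),W[top].min(0),W[top].max(0),top.sum(),'front face x',np.median(W[bl&(W[...,2]<.05)][:,0]))
n=lambda nm:load(nm)
s=grab('scene'); A=rot(s['attitude']); uu=(u-s['cx'])/s['fx'];vv=(v-s['cy'])/s['fy']
W=s['eye']+(np.stack([uu,vv,np.ones_like(uu)],-1)*s['depth'][...,None])@A.T; col=s['color'].astype(int)
o=(col[...,0]>col[...,2]+60)&(col[...,0]>2*col[...,1]-10)&(abs(W[...,0]-.547)<.04)&(abs(W[...,1]-.199)<.04)
print('driver orange z',W[o][:,2].min(),W[o][:,2].max(),'xy',np.median(W[o],0),o.sum())
E
```

```text
t 26.92 tcp [0.4221 0.2048 0.1377] yaw 1.5363 j [ 0.28   0.137 -0.333  1.098  0.     0.315] F [ 0.42 -0.   -0.77] T [ 0.03   0.022 -0.008] gap 0.0512 z [ 2.5e-03  8.0e-04 -1.0e+00]
pull top [0.41924967 0.20444847 0.06656025] [0.40548924 0.19545642 0.05606555] [0.42604358 0.23208213 0.25413774] 236 front face x 0.41508647787257413
driver orange z 0.11847596447602426 0.14949918090674968 xy [0.53853065 0.19148077 0.13189821] 41
```

```bash
python3 -c "
from h import *
a=load('top');b=grab('top')
for n,u,v in [('tim',324,370),('cup',320,211),('notes',536,347)]:
    print(n,pt(a,u*.64,v*.64).round(4),pt(b,u*.64,v*.64).round(4), np.abs(a['color'][int(v*.64)-25:int(v*.64)+25,int(u*.64)-25:int(u*.64)+25].astype(int)-b['color'][int(v*.64)-25:int(v*.64)+25,int(u*.64)-25:int(u*.64)+25]).mean())
print(env.hand_in())"
```

```text
tim [0.3787 0.3297 0.0156] [0.3789 0.3294 0.0181] 19.166666666666668
cup [0.6095 0.3372 0.0607] [0.6096 0.3373 0.0601] 0.9388
notes [0.4199 0.0138 0.0102] [0.4199 0.0136 0.0094] 1.9489333333333334
the job is handed in; nothing more can be done
None
```

The job is handed in at about 27 s of the 72 s. The driver stands in the screw, the block is drawn forward to the front gate, and the foot is still lightly holding it. `hand_in()` gave no verdict.

- **Setting:** I seated the driver in the socket and turned the screw clockwise until the wrist torque began to rise. I stopped about 0.55 rad past first touch, which is roughly 4 N on the block. The allowed range is 1.5 to 8 N.
- **Draw:** Pulling the block took about 5.5 N while moving and 4.2 N when paused, which agrees with a foot force of about 3.5 to 4 N.
- **Front gate:** The block travelled 18.7 mm by the arm's own reading and about 18.4 mm by camera, against the stated 19 mm. It then stopped dead while the pull rose to 11 N. I eased the pull to about 3 N before letting go, and the block did not move back.

**What disagreed or failed:**
- The first grasp on the pull closed above it. The depth image showed the finger pads about 35 mm higher than the reported tool position implied, so I lowered the gripper and gripped again.
- The wrist sensor's own torque was too noisy to show the touch, so I used the last joint's motor torque instead.
- In the last check the cup and notes were unchanged. The timer's position was the same within 0.3 mm, with about 2.5 mm difference in its depth reading. Its picture patch did change; I took that to be the arm's shadow or overlap and did not look again.
- The driver was last viewed upright in the screw just after I released it. After the draw I only checked its position from depth data.

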